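# Stow a weighing bottle in a case with a folding lid stay

### The job

Raise the lid of the grey storage case by its bar handle until the folding stay on the case's left flank locks over centre and the lid stands by itself, then stand the loose glass weighing bottle upright on the floor of the front bay, setting it down gently. Then take the stay's elbow by its grey grip sleeve, break the joint towards the front, and lower the lid with it under control until it is fully shut; do not let the lid drop. Never strain the lid or the stay: the stay's foot is only clamped in its slot and must not slip; leave the other bottles and the dish where they are.

Things in the scene. Friction and masses are not known exactly. Their poses are not given: they have to be found in the camera images.
- case: grey storage case, fixed, 170 (x) x 150 (y) x 100 mm (z, to the rim), walls 6 mm. Origin: centre of its underside, on the worktop; x points from the handle side to the hinges, y to its left. Foam bed at z 50 mm; a foam divider at x = 0, 6 mm wide, 19 mm high, parts it into an empty front bay (x -79 to -3, y -69 to 69) and a rear bay with two like bottles, fixed
- case_bay (a point): middle of the front bay's floor (case x -41, y 0, z 50 mm)
- lid_hinge (a point): point on the lid's hinge axis, middle of the far rim (case x +85, y 0, z 100 mm); the axis runs along the case's y. The lid is a grey slab 170 x 150 x 10 mm, 0.5 to 0.75 kg, that lies on the rim when shut
- lid_handle (a point): middle of the lid's handle: a round steel bar 10 mm thick, 100 mm long, parallel to the hinge, held at its ends by 40 mm arms off the lid's front edge (35 mm free between bar and lid). 210 mm from the hinge axis and 5 mm above it when shut; in front of the case when shut, at the top of the lid when open. It may turn between finger pads as the lid swings
- lid (a joint): lid angle, rad: 0 shut, grows as the lid is raised. The stay stops and locks it somewhere between 1.20 and 1.42, depending on where its foot is clamped; unless the stay is locked the lid falls shut
- stay_elbow (a joint): elbow of the two-link folding stay, rad: -0.1 to 0.1 with the lid shut, 2.60 with the links in line, 2.73 on its stop past the line (locked). Bring the lid to within 0.015 rad of where the stay stops it and a weak spring draws the elbow over; more lifting only strains the stay. Pushing the elbow about 5 mm ahead (case -x) and a little up takes 2 to 4 N and breaks the lock
- stay_knob (a point): middle of the elbow's grey grip sleeve, 14 mm thick, 36 mm long, axis along the case's y, free to turn on a pin to the left of the elbow (case y +146 mm). It moves on a circle of 65.5 mm radius about stay_foot in the case's x-z plane: locked at z 131 to 141 mm, 36 to 48 mm behind case x = 0; over the top, ahead and down some 145 degrees to z 43 to 52 mm when shut. Held, it carries the lid
- stay_foot (a point): lower pivot of the stay on the case's left flank (case x +10, y +88 mm, z 73 to 85 mm). Its shoe is clamped in an upright slot and slips along it at about 22 N, which 6 N too much at the lid handle brings about once the stay is straight, or some 12 N pushing the locked elbow back (case +x) on its stop. The upper pivot is on the lid's left edge, 100 mm from the hinge
- bottle_mid (a point): centre (half-way up) of the loose glass weighing bottle, 47 mm tall, 32 mm thick up to 30 mm from its foot and 37 mm thick above; about 45 g; z axis up along the bottle. It stands on the worktop to the left, in front of the case
- amber_bottle: bystander: amber bottle with white cap, 49 x 49 x 96 mm, origin under its centre
- petri: bystander: glass petri dish, 95 x 95 x 16 mm, origin under its centre
- small_bottle: bystander: clear narrow-neck bottle, 65 x 65 x 129 mm, origin under its centre
- weigh_bottle: the loose weighing bottle again, origin at the centre of its foot
Things that resemble listed ones, but are neither listed nor needed, are in the scene too. What is shaped like the weigh_bottle but green or pink is not meant.

How it is judged:
By the outcome, as a careful person would: the job done as asked, in the order asked, and still so for the second after the job is handed in, with the robot touching nothing.
It also fails if it takes over 72 s, if anything falls off the work surface, if the arm or the gripper's body presses on something with over 40 N, if the wrist force passes 120 N, or if a joint passes its speed limit or range.

### The arm

A 6-joint arm with a two-finger parallel gripper is mounted at the origin on the work surface; the furniture and walls round the work are solid. World frame = base frame: x ahead of the robot, y to its left, z up, the work surface at z = 0. Lengths are in m, angles in rad, forces in N, time in s.
With the tool pointing down it reaches from about 0.275 to 0.775 m from the base axis. Payload 14.6 kg.
Tool frame: the origin (TCP) lies midway between the tips of the shut fingers; the grasp point (between the pads) lies 19 mm behind it; z points along the fingers, y is the direction in which the jaws open and shut (so a half turn about z gives the same grasp; the last joint's range is limited). The gripper opens to 85 mm and grips with 20 to 120 N. Pads are 22 mm wide; open, the fingers measure 114 mm over their backs; the gripper's body (76 mm by 85 mm) begins 54 mm behind the grasp point. The pads swing forward as they close: fully open they stand 13 mm farther back than shut.
Start: joints at [1.028, 0.263, -0.048, 1.259, 0, 1.415], TCP at [0.199, 0.486, 0.231] pointing down, gripper open.
Joint ranges: [-2.65, 2.65], [-0.89, 1.7], [-1.18, 1.37], [-2.13, 2.11], [-1.35, 1.29], [-3.14, 3.14]. Speed limits (rad/s): [1.89, 1.89, 2.57, 2.79, 3.14, 3.14].

### API

Orientations are given as a unit quaternion [w, x, y, z].
In Python, from station import env gives the robot as it stands. The module is installed in compiled form; this text tells all that it offers.
- The arm moves only by the tool step_arm, never from a script. Its argument "rows" is a list of rows, each a list of 3 entries, a list of its own where there are three numbers: the closure in counts, from 0 (fully open) to 255 (shut), then the shift along the tool's x, y, z in m, then the turn about the tool's z in degrees. A call has 1 to 20 rows; each row shifts and turns the commanded pose from where the row before left it, along the tool's axes as they then stand; what a row does not reach is not made up. A row lasts 1/10 s, in which the tool goes at most 50 mm and 8.59 degrees, less where a joint would pass 70% of its speed; a pose out of reach is approached as far as the arm can. A call with a gripper value outside its range is refused whole. The fingers move at their own pace and stop on an object; the grip force is fixed at half the most. Time passes only in rows, so rows that do not move let the fingers close. It gives the time, the measured TCP pose, the force and the opening at its end, in the units of the state.
- env.state(): the state, without advancing time (a new reading comes with each control period).
- env.camera(name): name is "side" or "top"; returns the picture (400x640x3 uint8, blue, green, red); there is no depth.
- env.get_calibration(name): a dict with "K" (3x3 intrinsics, pixels), "rvec" (rotation vector, rad) and "tvec" (3), from world to camera coordinates, as OpenCV has them. Camera axes: x right, y down, z forward; pixel columns grow to the right and rows downward; lengths in m; the calibration is good to about 2 mm. A picture is of the moment at which its call begins. get_calibration takes no time and is no camera call.
- env.sign_off(): hands the job in, once; it reports no verdict.
The state is a dict: "clock": time; "qpos": joint angles; "joint_velocities": joint speeds; "tau": joint torques, N m; "position": TCP position; "ee_rot": TCP orientation; "contact_force": force on the tool from outside, world axes, zero at the start; "torque": the same for the moment, N m; "gripper_width": finger opening in m.
Only numpy, scipy, OpenCV 4.12 (cv2) and the standard library are available. Lean on these libraries where they do the work, as an engineer would, in place of code of your own. Each camera call takes 0.05 s, during which the arm holds its last target.

## Working session

There is one attempt and no reset: what is moved stays moved. The work goes in short steps, Python scripts to look and compute and a tool call to move; the robot and the scene stay as the last step left them, time stands still between calls to the robot, and variables do not carry over. Pictures are saved under pics/ and viewed, and the job is handed in when it is done.

Besides the shell and the picture viewer there is one more tool, called after "Request:" as name([rows], argument=value, ...), one row to a line, values as JSON. step_arm: Moves the arm, as the interface text tells. Its arguments: {"type":"object","properties":{"rows":{"type":"array"}},"required":["rows"]}

```bash
mkdir -p pics; ls
python3 - <<'E'
from station import env
import cv2,numpy as np
print(env.state())
for n in("side","top"):
    cv2.imwrite(f"pics/{n}0.png",env.camera(n)); c=env.get_calibration(n); print(n,c)
    R=cv2.Rodrigues(np.array(c['rvec']))[0]; print(-R.T@np.array(c['tvec']).ravel(), R)
E
```

```text
pics
{'clock': 0.0, 'qpos': array([ 1.02768380e+00,  2.63533305e-01, -4.89179294e-02,  1.25938812e+00,
       -8.76962320e-07,  1.41552567e+00]), 'joint_velocities': array([9.61608276e-04, 9.98116896e-04, 6.52501234e-04, 2.86985076e-04,
       1.24965457e-05, 8.57384280e-04]), 'tau': array([-3.95031326e-03, -6.37615800e+01,  3.84558928e+01,  1.40622474e-02,
       -4.64762343e-04, -1.19779864e-05]), 'position': array([0.19840522, 0.48578517, 0.23082669]), 'ee_rot': array([-1.78017406e-04,  1.92707783e-01,  9.81256051e-01, -4.90189100e-04]), 'contact_force': array([0.31168404, 0.85137738, 0.39482974]), 'torque': array([-0.01430631,  0.01153988,  0.0108349 ]), 'gripper_width': 0.08557613072650931}
side {'K': array([[400.67520663,   0.        , 321.1401952 ],
       [  0.        , 400.67520663, 198.82697573],
       [  0.        ,   0.        ,   1.        ]]), 'rvec': array([ 0.13955289,  2.80051882, -1.37682346]), 'tvec': array([ 0.47161317, -0.04733097,  1.22066554])}
[0.54063092 0.95090656 0.71984615] [[-0.99585015  0.08794509 -0.02341243]
 [ 0.07224699  0.60750945 -0.79102   ]
 [-0.05534305 -0.78942886 -0.61134214]]
top {'K': array([[442.05030582,   0.        , 318.56476778],
       [  0.        , 442.05030582, 201.72083884],
       [  0.        ,   0.        ,   1.        ]]), 'rvec': array([ 2.1999589 , -2.13789583,  0.05108054]), 'tvec': array([0.15775197, 0.47081056, 1.10735361])}
[0.38151236 0.13789452 1.1437717 ] [[ 0.02963634 -0.99918664 -0.02734482]
 [-0.99674053 -0.02748809 -0.07584667]
 [ 0.07503332  0.02950351 -0.99674447]]
```

View pics/side0.png

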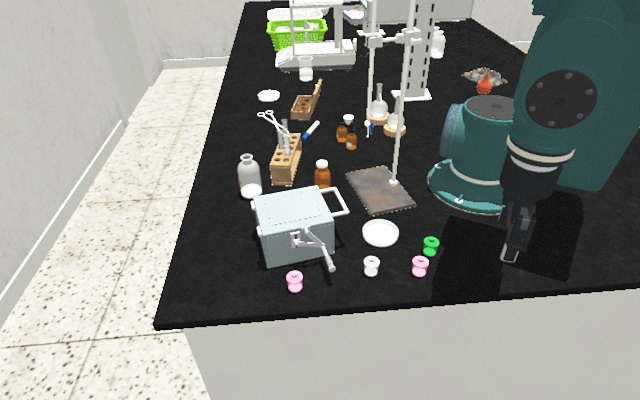

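View pics/top0.png

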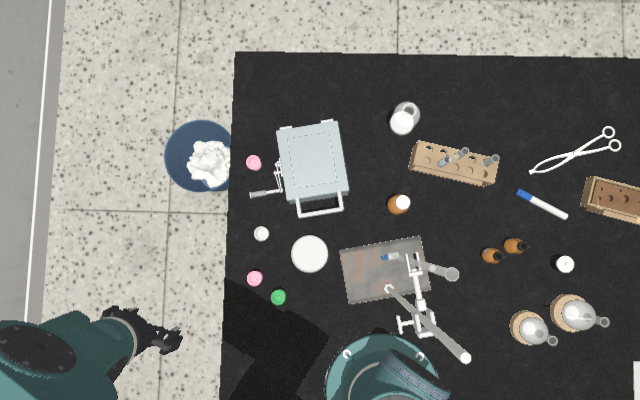

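The top view shows the case at about (313,160), the white weighing bottle at (261,233), the petri dish at (310,253) and the stay sleeve at (262,194). In the side view the bottle is at (371,266) and the sleeve at (331,260). I'll enlarge both.

Run:
```python
import cv2
a=cv2.imread("pics/side0.png")[170:300,230:430]; cv2.imwrite("pics/s0z.png",cv2.resize(a,None,fx=4,fy=4,interpolation=cv2.INTER_CUBIC))
a=cv2.imread("pics/top0.png")[110:260,230:360]; cv2.imwrite("pics/t0z.png",cv2.resize(a,None,fx=4,fy=4,interpolation=cv2.INTER_CUBIC))
```

```text
(no output)
```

View pics/s0z.png

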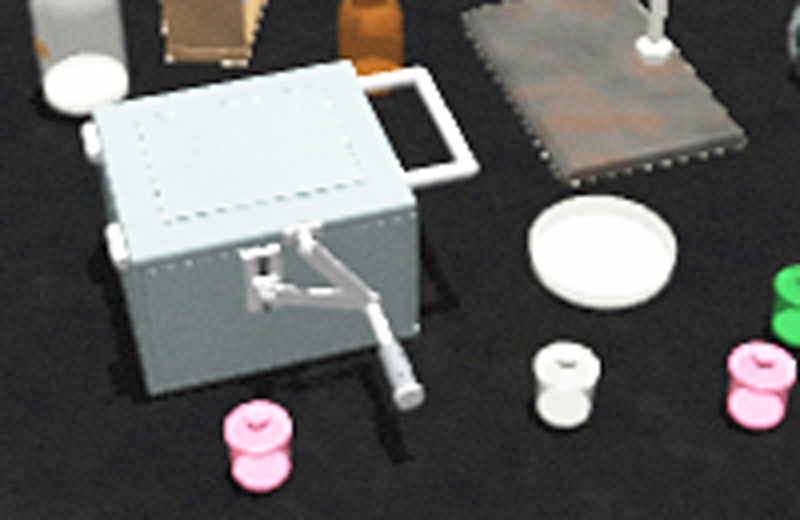

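View pics/t0z.png

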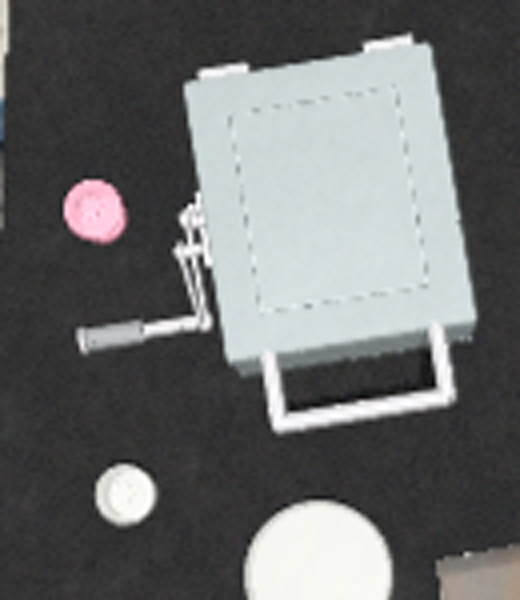

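```bash
cat > h.py <<'E'
import numpy as np, cv2
from scipy.optimize import least_squares
CAL={'side':(np.array([[400.67520663,0,321.1401952],[0,400.67520663,198.82697573],[0,0,1.]]),np.array([0.13955289,2.80051882,-1.37682346]),np.array([0.47161317,-0.04733097,1.22066554])),
'top':(np.array([[442.05030582,0,318.56476778],[0,442.05030582,201.72083884],[0,0,1.]]),np.array([2.1999589,-2.13789583,0.05108054]),np.array([0.15775197,0.47081056,1.10735361]))}
def proj(n,P):
    K,r,t=CAL[n]; return cv2.projectPoints(np.array(P,float).reshape(-1,3),r,t,K,None)[0].reshape(-1,2)
def ray(n,uv):
    K,r,t=CAL[n]; R=cv2.Rodrigues(r)[0]; d=R.T@np.linalg.inv(K)@np.array([uv[0],uv[1],1.]); return -R.T@t,d/np.linalg.norm(d)
def atz(n,uv,z):
    c,d=ray(n,uv); return c+d*(z-c[2])/d[2]
def tri(us,ut):
    f=lambda p: np.r_[proj('side',p)[0]-us,proj('top',p)[0]-ut]
    s=least_squares(f,[.5,.3,.1]); return s.x,np.round(s.fun,1)
def c2w(P,pose):
    x,y,a=pose; P=np.array(P,float); c,s=np.cos(a),np.sin(a)
    return np.stack([x+c*P[...,0]-s*P[...,1],y+s*P[...,0]+c*P[...,1],P[...,2]],-1)
def w2c(P,pose):
    x,y,a=pose; P=np.array(P,float); c,s=np.cos(a),np.sin(a); dx=P[...,0]-x; dy=P[...,1]-y
    return np.stack([c*dx+s*dy,-s*dx+c*dy,P[...,2]],-1)
E
python3 - <<'E'
from h import *
tz=lambda u,v:(u/4+230-.4,v/4+110-.4); sz=lambda u,v:(u/4+230-.4,v/4+170-.4)
C=[('top',(-.085,.075,.11),tz(229,360)),('top',(-.085,-.075,.11),tz(475,322)),('top',(.085,.075,.11),tz(185,85)),('top',(.085,-.075,.11),tz(430,42)),
('side',(.085,-.075,.11),sz(95,108)),('side',(-.085,-.075,.11),sz(350,62)),('side',(-.085,.075,.11),sz(415,205)),('side',(.085,.075,.11),sz(125,262)),
('side',(.085,.075,0),sz(152,392)),('side',(-.085,.075,0),sz(418,332)),
('top',(-.125,.05,.105),tz(281,424)),('top',(-.125,-.05,.105),tz(450,397))]
def f(p): return np.concatenate([proj(n,c2w(P,p))[0]-np.array(uv) for n,P,uv in C])
s=least_squares(f,[.5,.15,0]); print(s.x, np.round(s.fun.reshape(-1,2),1))
pose=s.x; print('deg',np.degrees(pose[2]))
print('handle',c2w((-.125,0,.105),pose),'bay',c2w((-.041,0,.05),pose))
bt=tz(127,494); print('bottle top',atz('top',bt,.047))
print('bottle side', atz('side',sz(567,372),.047), atz('side',sz(563,410),0.0))
for us,ut in((sz(398,372),tz(111,334)),(sz(408,397),tz(82,339)),(sz(375,300),tz(203,322)),(sz(266,290),tz(186,214))):
    p,r=tri(np.array(us),np.array(ut)); print(p,r,w2c(p,pose))
E
```

```text
[0.55897996 0.18748745 0.18749811] [[-0.9  0.3]
 [ 0.6 -0.3]
 [-0.7 -1.2]
 [ 0.3 -0.6]
 [-0.6 -1. ]
 [ 0.3 -1.3]
 [ 1.1 -1.4]
 [ 1.3 -0.9]
 [-0.3  0.1]
 [ 0.5  0.3]
 [-0.7 -0.5]
 [-0.9 -0.5]]
deg 10.742850539499067
handle [0.43617075 0.16418727 0.105     ] bay [0.51869854 0.17984499 0.05      ]
bottle top [0.3819993  0.31019632 0.047     ]
bottle side [0.38733441 0.3312054  0.047     ] [0.38464938 0.31770702 0.        ]
[0.48211366 0.32355636 0.04990806] [ 0.3  0.   0.1 -0.4] [-0.05015568  0.14801212  0.04990806]
[0.47851199 0.34183366 0.04870203] [ 0.3  0.   0.1 -0.3] [-0.0502873   0.16664044  0.04870203]
[0.49034705 0.26615208 0.05188545] [ 0.1  0.   0.  -0.1] [-0.05276683  0.0900792   0.05188545]
[0.5539639  0.27609443 0.07642635] [ 0.1  0.   0.  -0.1] [0.01158832 0.08798903 0.07642635]
```

Run:
```python
from h import *
print(atz('top',(388,288),.01),atz('side',(394,183),.01))
for z in(.2,.4,.6,.8):print(z,atz('top',(465,357),z))
p=atz('top',(388,288),.01)
for z in(.3,.5,.6,.7):print(z,proj('top',(p[0],p[1],z)),proj('side',(p[0],p[1],z)))
pose=(0.559,0.1875,0.1875)
st=np.array([.1984,.4858,.2308]); c=w2c(st,pose); print('start case',c)
```

```text
[ 0.2533241  -0.01033243  0.01      ] [ 0.24995865 -0.01777966  0.01      ]
0.2 [ 0.13902142 -0.14652852  0.2       ]
0.4 [ 0.19040905 -0.08625482  0.4       ]
0.6 [ 0.24179667 -0.02598113  0.6       ]
0.8 [0.2931843  0.03429257 0.8       ]
0.3 [[408.02967428 306.39873979]] [[403.26732179  92.92341983]]
0.5 [[432.5916608  328.96074417]] [[412.24885948   8.95637512]]
0.6 [[451.82764509 346.63042091]] [[417.71088016 -42.10723453]]
0.7 [[480.01612864 372.5236315 ]] [[ 424.02162885 -101.1054746 ]]
start case [-0.29867577  0.36028882  0.2308    ]
```

Request:
step_arm([
  [0,[0,0,0],8.15],
  [0,[0,0,0],8.15],
  [80,[0,0,0],8.15],
  [160,[0,0,0],8.15],
  [160,[0,0,0],8.15],
  [160,[0,0,0],8.15],
  [160,[0,0,0],8.14],
  [160,[-0.03,0.015,0],0],
  [160,[-0.03,0.015,0],0],
  [160,[-0.03,0.015,0],0],
  [160,[-0.03,0.015,0],0],
  [160,[-0.03,0.015,0],0],
  [160,[-0.03,0.015,0],0],
])

```text
clock: 1.4
position: [0.321, 0.3247, 0.2311]
ee_rot: [-0.0, 0.638, 0.77, -0.0]
contact_force: [0.2, -0.2, -0.6]
gripper_width: 0.0318
```

```bash
cat > snap.py <<'E'
import sys
from station import env
from h import *
POSE=(0.559,0.1875,0.1875)
def snap(tag,boxes=None,f=1):
    for n in (boxes or {'side':None,'top':None}):
        im=env.camera(n); cv2.imwrite(f"pics/{n}_{tag}_raw.png",im)
        b=(boxes or {}).get(n)
        if b: im=cv2.resize(im[b[1]:b[3],b[0]:b[2]],None,fx=f,fy=f,interpolation=cv2.INTER_CUBIC)
        cv2.imwrite(f"pics/{n}_{tag}.png",im)
def st():
    s=env.state(); w,x,y,z=s['ee_rot']
    R=cv2.Rodrigues(np.zeros(3))[0]
    from scipy.spatial.transform import Rotation as Ro
    R=Ro.from_quat([x,y,z,w]).as_matrix()
    a=POSE[2]; f=s['contact_force']; fc=[np.cos(a)*f[0]+np.sin(a)*f[1],-np.sin(a)*f[0]+np.cos(a)*f[1],f[2]]
    print('t',round(s['clock'],2),'case TCP mm',np.round(1e3*w2c(s['position'],POSE),1),'yaw',np.degrees(np.arctan2(R[1,1],R[0,1])).round(2),'tilt',np.round(R[:2,2],4),'Fcase',np.round(fc,1),'tq',np.round(s['torque'],2),'w',round(s['gripper_width']*1e3,1),'q',np.round(s['qpos'],3))
E
python3 -c "
from snap import *
snap('1');st()"
```

```text
t 1.5 case TCP mm [-207.4  177.9  231.1] yaw 10.55 tilt [ 0.     -0.0007] Fcase [0.4 0.4 0. ] tq [ 0.02 -0.02 -0.01] w 31.6 q [ 6.090e-01  1.460e-01 -2.030e-01  1.222e+00 -1.000e-03  1.996e+00]
```

View pics/side_1.png

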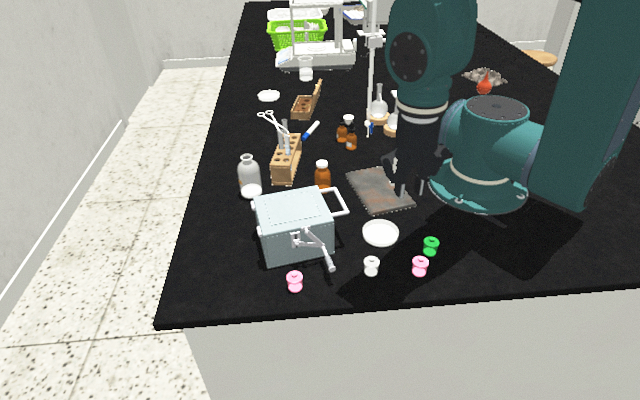

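View pics/top_1.png

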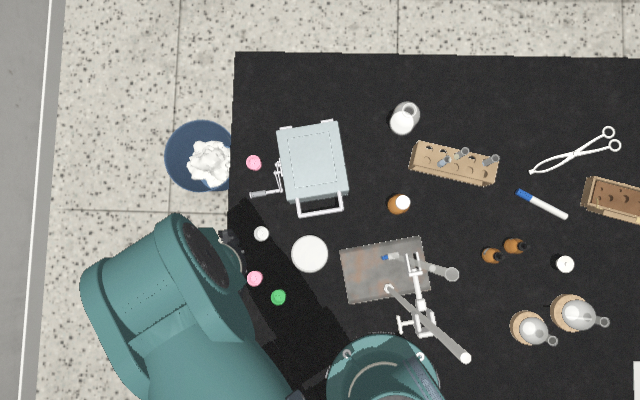

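The arm's upper links sit to the left of its plane, well clear of the stand. The scene is undisturbed and the gripper is at about side px (408,190). I'll move on to above the handle.

Request:
step_arm([
  [160,[-0.036,0.0165,0.004],0],
  [160,[-0.036,0.0165,0.008],0],
  [160,[-0.036,0.0165,0.012],0],
  [160,[-0.036,0.0165,0.016],0],
  [160,[-0.034,0.0165,0.018],0],
  [160,[0,0,0],0],
  [160,[0,0,0],0],
])

```text
clock: 2.2
position: [0.4346, 0.1663, 0.1729]
ee_rot: [-0.0, 0.638, 0.77, -0.0]
contact_force: [-0.2, 0.8, -0.3]
gripper_width: 0.0319
```

```bash
python3 -c "
from snap import *
snap('2',{'side':(230,100,430,250),'top':(230,110,430,260)},4);st()"
```

```text
t 2.3 case TCP mm [-126.2    3.3  173.5] yaw 10.78 tilt [-0.      0.0002] Fcase [-0.5 -0.4  0.3] tq [ 0.03  0.   -0.05] w 31.8 q [ 0.192  0.189 -0.31   1.072  0.     1.575]
```

View pics/side_2.png

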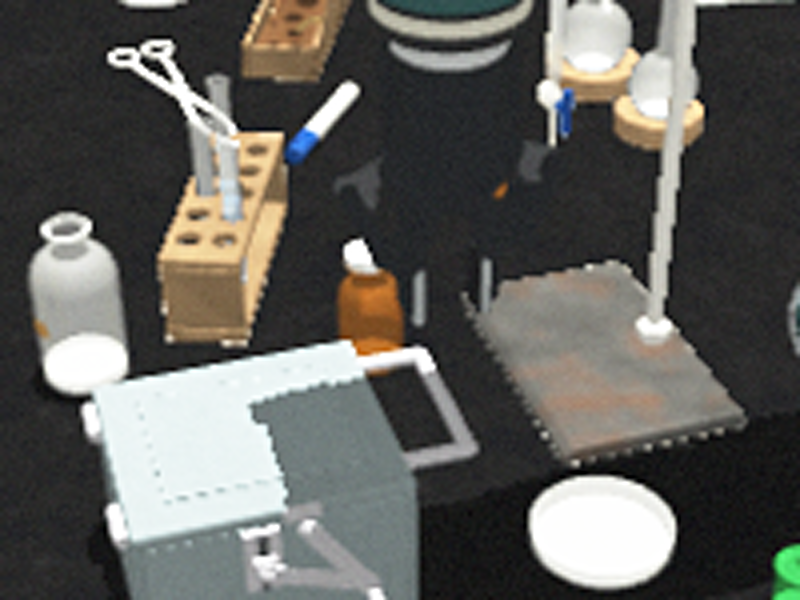

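View pics/top_2.png

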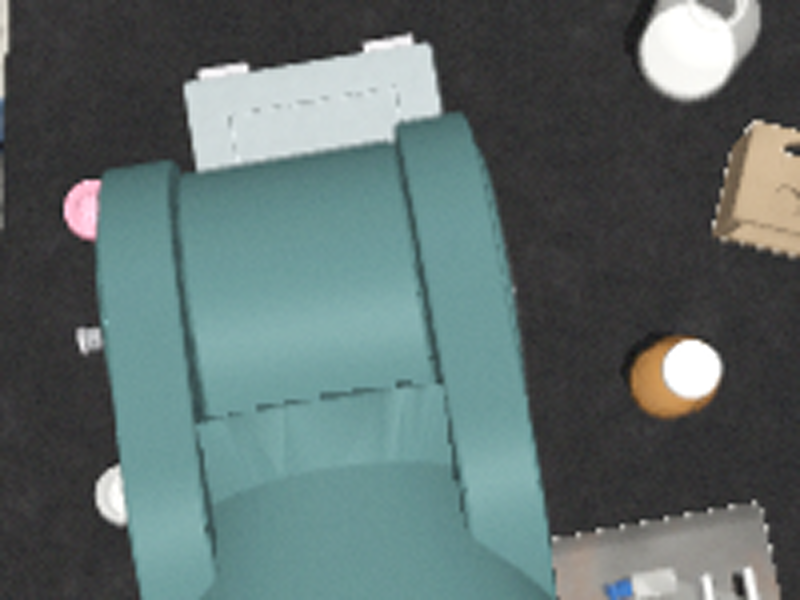

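```bash
python3 -c "
from h import *
P=(0.559,0.1875,0.1875)
for q in [(-.125,.05,.105),(-.125,-.05,.105),(-.085,-.05,.105),(-.085,.05,.105),(-.126-.016,.003,.176),(-.126+.016,.003,.176)]: print(q,(proj('side',c2w(q,P))-[230,100])*4)"
```

```text
(-0.125, 0.05, 0.105) [[468.94793887 445.2410515 ]]
(-0.125, -0.05, 0.105) [[419.39116963 351.74980968]]
(-0.085, -0.05, 0.105) [[360.11211755 362.84369223]]
(-0.085, 0.05, 0.105) [[405.3432159  458.01064139]]
(-0.14200000000000002, 0.003, 0.176) [[472.56483483 300.74834713]]
(-0.11, 0.003, 0.176) [[421.57753969 310.01296113]]
```

Request:
step_arm([
  [160,[-0.003,0.001,0.02],0],
  [160,[0,0,0.025],0],
  [160,[0,0,0.025],0],
  [160,[0,0,0.0155],0],
  [160,[0,0,0],0],
  [160,[0,0,0],0],
])

```text
clock: 2.9
position: [0.4362, 0.1645, 0.0885]
ee_rot: [0.0, 0.637, 0.771, 0.0]
contact_force: [0.6, 0.4, 0.8]
gripper_width: 0.0321
```

```bash
python3 -c "
from snap import *
snap('3',{'side':(250,120,400,220)},5);st()"
```

```text
t 2.95 case TCP mm [-1.246e+02  1.000e-01  8.880e+01] yaw 10.8 tilt [0.0013 0.0003] Fcase [ 0.  -0.3  0.7] tq [0.04 0.03 0.  ] w 31.8 q [ 0.185  0.259 -0.469  0.842  0.     1.567]
```

View pics/side_3.png

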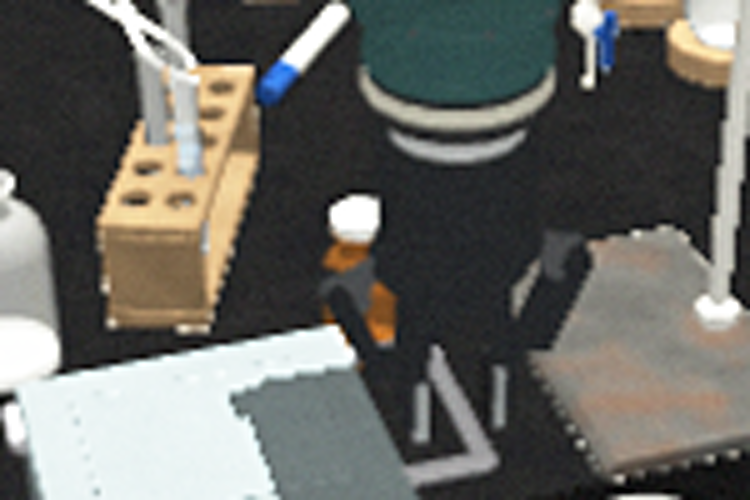

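The rear finger, at (422,410) in the crop, is between lid and bar, and the front one at (499,398) is in front of the bar. Closing.

Request:
step_arm([
  [200,[0,0,0],0],
  [215,[0,0,0],0],
  [230,[0,0,0],0],
  [255,[0,0,0],0],
  [255,[0,0,0],0],
  [255,[0,0,0],0],
])

```text
clock: 3.55
position: [0.4363, 0.1638, 0.0885]
ee_rot: [0.0, 0.638, 0.77, 0.0]
contact_force: [-4.0, 0.0, 10.8]
gripper_width: 0.0079
```

```bash
python3 -c "
from snap import *
st()"
```

```text
t 3.55 case TCP mm [-125.    -0.4   88.5] yaw 10.74 tilt [0.0005 0.0004] Fcase [-4.   0.8 10.8] tq [-0.02  0.8   0.05] w 7.9 q [ 0.184  0.259 -0.47   0.841  0.     1.567]
```

```bash
python3 -c "
import numpy as np
f=lambda t: np.array([.21*(1-np.cos(t))+.005*np.sin(t), .21*np.sin(t)-.005*(1-np.cos(t))])
th=np.r_[0,.02,.05,.1,.15,.2,np.arange(.26,1.161,.06)]
for a,b in zip(th,th[1:]): print(round(b,3),np.round(1e3*(f(b)-f(a)),1),np.round(1e3*f(b),1))
"
```

```text
0.02 [0.1 4.2] [0.1 4.2]
0.05 [0.4 6.3] [ 0.5 10.5]
0.1 [ 1.  10.5] [ 1.5 20.9]
0.15 [ 1.6 10.4] [ 3.1 31.3]
0.2 [ 2.1 10.3] [ 5.2 41.6]
0.26 [ 3.2 12.2] [ 8.3 53.8]
0.32 [ 3.9 12. ] [12.2 65.8]
0.38 [ 4.6 11.7] [16.8 77.5]
0.44 [ 5.3 11.4] [22.1 89. ]
0.5 [ 6.  11.1] [ 28.1 100.1]
0.56 [ 6.6 10.7] [ 34.7 110.8]
0.62 [ 7.3 10.3] [ 42.  121.1]
0.68 [7.9 9.8] [ 49.9 130.9]
0.74 [8.4 9.4] [ 58.3 140.3]
0.8 [9.  8.8] [ 67.3 149.1]
0.86 [9.5 8.3] [ 76.8 157.4]
0.92 [10.   7.7] [ 86.8 165.1]
0.98 [10.4  7.1] [ 97.2 172.2]
1.04 [10.8  6.4] [108.  178.6]
1.1 [11.2  5.8] [119.2 184.4]
1.16 [11.5  5.1] [130.7 189.5]
```

Request:
step_arm([
  [255,[0,0.0001,-0.0042],0],
  [255,[0,0.0004,-0.0063],0],
  [255,[0,0.001,-0.0105],0],
  [255,[0,0.0016,-0.0104],0],
  [255,[0,0.0021,-0.0103],0],
  [255,[0,0,0],0],
  [255,[0,0,0],0],
])

```text
clock: 4.25
position: [0.4411, 0.1647, 0.1299]
ee_rot: [-0.0, 0.638, 0.77, -0.0]
contact_force: [-4.0, 1.9, -3.1]
gripper_width: 0.0078
```

```bash
python3 -c "
from snap import *
snap('4',{'side':(230,120,400,270)},4);st()"
```

```text
t 4.3 case TCP mm [-120.2   -0.5  129.7] yaw 10.74 tilt [-0.0007  0.    ] Fcase [-3.6  3.6 -3.5] tq [0.33 0.92 0.  ] w 7.7 q [ 0.184  0.23  -0.384  0.958  0.     1.567]
```

View pics/side_4.png

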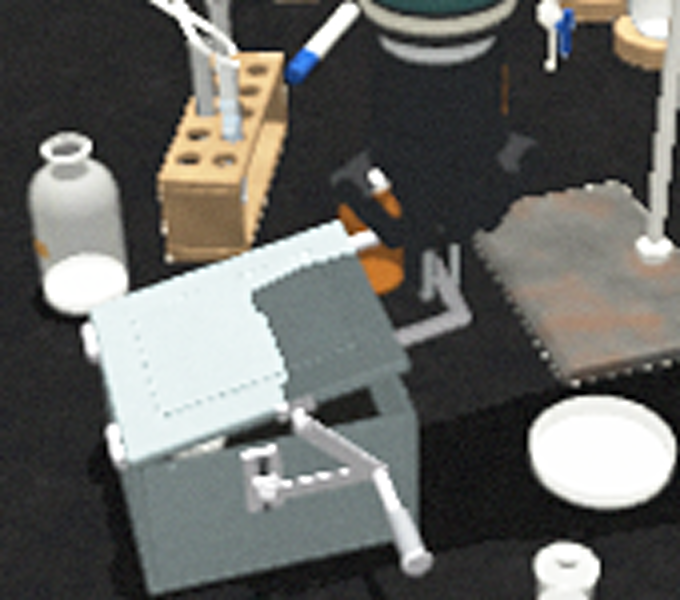

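The lid is lifting, with the bar held at (440,280) in the crop. I'll follow the arc up to about 1.04 rad.

Request:
step_arm([
  [255,[0,0.0032,-0.0122],0],
  [255,[0,0.0039,-0.012],0],
  [255,[0,0.0046,-0.0117],0],
  [255,[0,0.0053,-0.0114],0],
  [255,[0,0.006,-0.0111],0],
  [255,[0,0.0066,-0.0107],0],
  [255,[0,0.0073,-0.0103],0],
  [255,[0,0.0079,-0.0098],0],
  [255,[0,0.0084,-0.0094],0],
  [255,[0,0.009,-0.0088],0],
  [255,[0,0.0095,-0.0083],0],
  [255,[0,0.01,-0.0077],0],
  [255,[0,0.0104,-0.0071],0],
  [255,[0,0.0108,-0.0064],0],
  [255,[0,0,0],0],
  [255,[0,0,0],0],
])

```text
clock: 5.9
position: [0.5414, 0.184, 0.2692]
ee_rot: [0.0, 0.638, 0.77, 0.001]
contact_force: [-21.2, 0.2, 33.1]
gripper_width: 0.0076
```

```bash
python3 -c "
from snap import *
snap('5',{'side':(230,80,400,230)},4);st()"
```

```text
t 5.95 case TCP mm [-1.810e+01 -1.000e-01  2.691e+02] yaw 10.77 tilt [0.0012 0.0007] Fcase [-20.6   3.9  31.7] tq [-0.1   4.26  0.06] w 7.7 q [0.185 0.337 0.162 1.395 0.    1.568]
```

View pics/side_5.png

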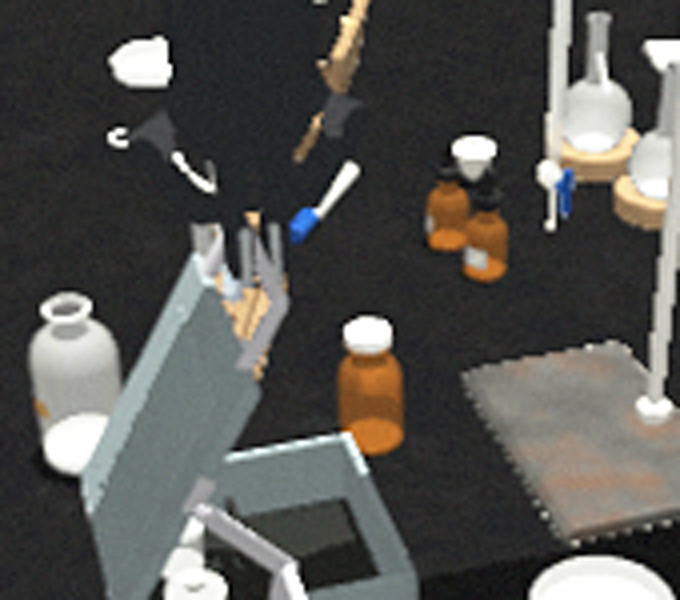

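The force is along the hinge radius, about 38 N, so my arc is about 2 mm too tight. I'll ease outward.

Request:
step_arm([
  [255,[0,-0.0006,-0.001],0],
  [255,[0,-0.0006,-0.001],0],
  [255,[0,0,0],0],
  [255,[0,0,0],0],
])

```text
clock: 6.35
position: [0.5409, 0.1839, 0.2692]
ee_rot: [-0.0, 0.638, 0.77, 0.0]
contact_force: [-7.3, 2.1, 7.1]
gripper_width: 0.0076
```

```bash
python3 -c "
from snap import *
snap('6',{'side':(230,100,400,280)},4);st()"
```

```text
t 6.4 case TCP mm [-1.840e+01 -2.000e-01  2.692e+02] yaw 10.76 tilt [0.0003 0.0007] Fcase [-6.5  4.7  7.5] tq [0.57 1.64 0.07] w 7.4 q [1.850e-01 3.370e-01 1.630e-01 1.396e+00 1.000e-03 1.568e+00]
```

View pics/side_6.png

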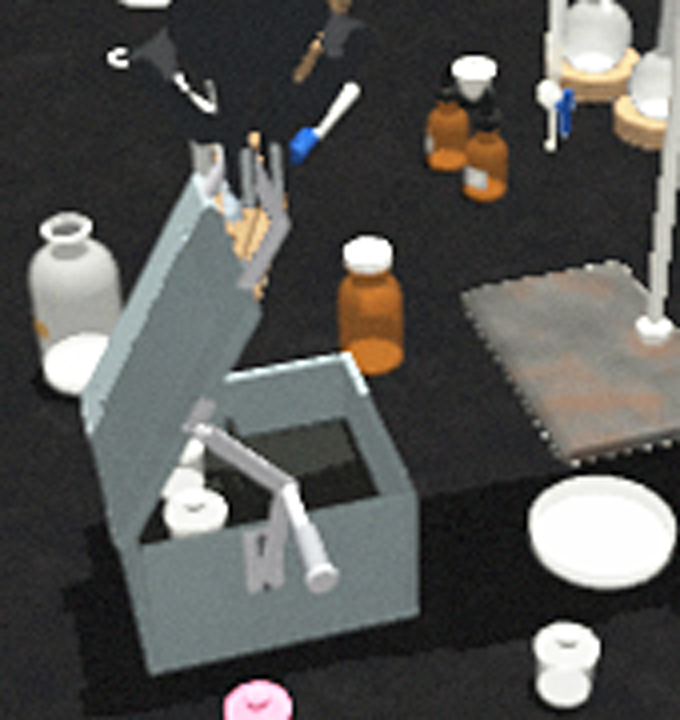

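Request:
step_arm([
  [255,[0,0.0053,-0.0034],0],
  [255,[0,0.0056,-0.0029],0],
  [255,[0,0.0057,-0.0026],0],
  [255,[0,0.0058,-0.0025],0],
  [255,[0,0,0],0],
  [255,[0,0,0],0],
])

```text
clock: 7.0
position: [0.5634, 0.1881, 0.2808]
ee_rot: [0.0, 0.638, 0.77, 0.001]
contact_force: [-6.1, 3.2, 8.3]
gripper_width: 0.0073
```

```bash
python3 -c "
from snap import *
snap('7',{'side':(230,100,400,280)},4);st()"
```

```text
t 7.05 case TCP mm [ 4.300e+00 -2.000e-01  2.808e+02] yaw 10.75 tilt [0.001  0.0007] Fcase [-4.3  4.5  7.4] tq [0.54 1.41 0.01] w 7.6 q [1.850e-01 3.780e-01 2.570e-01 1.448e+00 1.000e-03 1.568e+00]
```

View pics/side_7.png

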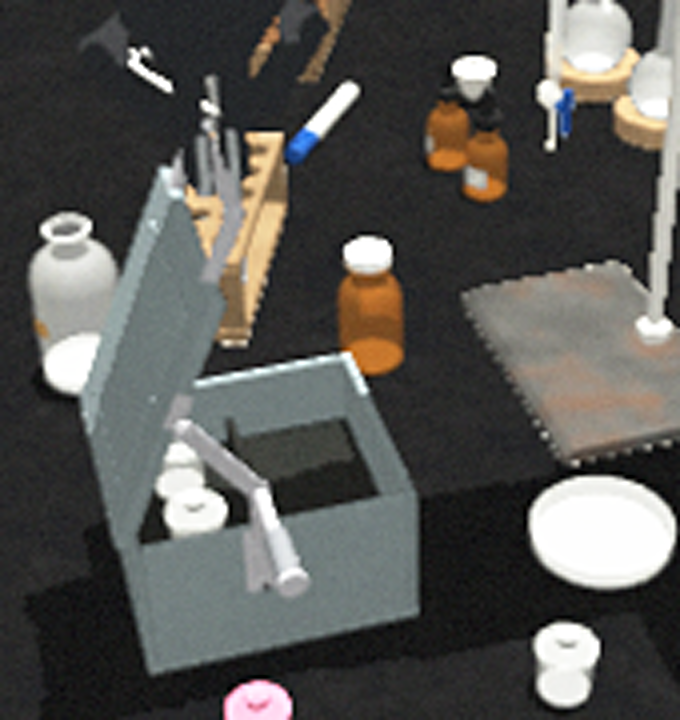

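Request:
step_arm([
  [255,[0,0.0028,-0.0014],0],
  [255,[0,0.003,-0.0012],0],
  [255,[0,0.003,-0.0011],0],
  [255,[0,0,0],0],
  [255,[0,0,0],0],
])

```text
clock: 7.55
position: [0.5722, 0.1899, 0.2848]
ee_rot: [0.0, 0.638, 0.77, 0.001]
contact_force: [-4.0, 3.9, 10.0]
gripper_width: 0.0076
```

```bash
cat >> h.py <<'E'
def knob(uv,y=.166,pose=(0.559,0.1875,0.1875)):
    c,d=ray('side',uv); p0=w2c(c,pose); p1=w2c(c+d,pose); v=p1-p0; p=p0+v*(y-p0[1])/v[1]
    r=p[[0,2]]-[.01,.0765]; return np.round(p*1e3,1),'r',np.round(1e3*np.hypot(*r),1),'deg',np.round(np.degrees(np.arctan2(r[1],r[0])),1)
E
python3 -c "
from snap import *
for z in [(320,577),(291,582)]: print(knob((z[0]/4+229.6,z[1]/4+99.6)))
snap('8',{'side':(250,150,350,270)},6);st()"
```

```text
(array([ -2.9, 166. , 139. ]), 'r', np.float64(63.9), 'deg', np.float64(101.6))
(array([ 12.5, 166. , 139.9]), 'r', np.float64(63.4), 'deg', np.float64(87.7))
t 7.6 case TCP mm [ 1.340e+01 -1.000e-01  2.848e+02] yaw 10.76 tilt [0.0019 0.0012] Fcase [-3.7  5.   8.9] tq [0.82 1.06 0.05] w 7.6 q [1.850e-01 3.950e-01 2.930e-01 1.468e+00 1.000e-03 1.568e+00]
```

View pics/side_8.png

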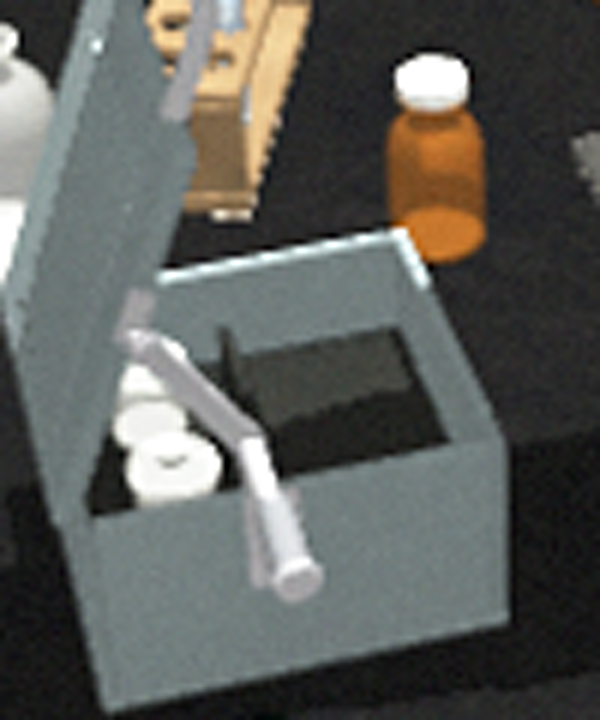

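```bash
python3 -c "
from h import *
print(knob((299.6,245.9)))
def ang(th,zf,L2=.0655,up=.005):
    U=np.array([.085-.1*np.cos(th)+up*np.sin(th),.1+.1*np.sin(th)+up*np.cos(th)]); F=np.array([.01,zf]); d=U-F; D=np.hypot(*d)
    c=(D*D+.0655**2-L2**2)/(2*D*.0655)
    return np.degrees(np.arctan2(d[1],d[0])+np.arccos(min(1,c))),D
for zf in (.073,.076,.079,.082):
  print(zf,[np.round(ang(t,zf)[0],1) for t in (0,1.04,1.16,1.205,1.22,1.24,1.26,1.28,1.3,1.32)],[np.round(ang(t,zf)[1]*1e3,1) for t in (1.205,1.24,1.28)])
"
```

```text
(array([ 18.4, 166. , 139.3]), 'r', np.float64(63.3), 'deg', np.float64(82.4))
0.073 [np.float64(199.9), np.float64(100.5), np.float64(86.0), np.float64(77.9), np.float64(73.3), np.float64(69.0), np.float64(68.3), np.float64(67.6), np.float64(66.9), np.float64(66.3)] [np.float64(129.8), np.float64(132.0), np.float64(134.3)]
0.076 [np.float64(203.8), np.float64(103.1), np.float64(90.0), np.float64(84.0), np.float64(81.7), np.float64(78.2), np.float64(73.5), np.float64(67.1), np.float64(66.4), np.float64(65.7)] [np.float64(127.0), np.float64(129.2), np.float64(131.6)]
0.079 [np.float64(207.9), np.float64(105.3), np.float64(93.1), np.float64(87.9), np.float64(86.0), np.float64(83.3), np.float64(80.4), np.float64(77.1), np.float64(72.9), np.float64(65.2)] [np.float64(124.2), np.float64(126.4), np.float64(128.8)]
0.082 [np.float64(212.4), np.float64(107.4), np.float64(95.7), np.float64(90.9), np.float64(89.2), np.float64(86.9), np.float64(84.4), np.float64(81.9), np.float64(79.0), np.float64(75.9)] [np.float64(121.4), np.float64(123.6), np.float64(126.1)]
```

Request:
step_arm([
  [255,[0,0.0029,-0.0014],0],
  [255,[0,0.003,-0.0012],0],
  [255,[0,0,0],0],
  [255,[0,0,0],0],
])

```text
clock: 8.0
position: [0.578, 0.191, 0.2868]
ee_rot: [0.0, 0.638, 0.77, 0.001]
contact_force: [-2.2, 4.7, 5.2]
gripper_width: 0.008
```

```bash
python3 -c "
from snap import *
snap('9',{'side':(250,150,350,270)},6);st();st()"
```

```text
t 8.05 case TCP mm [ 1.930e+01 -1.000e-01  2.869e+02] yaw 10.76 tilt [0.0014 0.0012] Fcase [-1.3  5.2  4.7] tq [0.88 0.74 0.09] w 7.4 q [1.850e-01 4.060e-01 3.180e-01 1.481e+00 1.000e-03 1.568e+00]
t 8.05 case TCP mm [ 1.930e+01 -1.000e-01  2.869e+02] yaw 10.76 tilt [0.0014 0.0012] Fcase [-1.3  5.2  4.7] tq [0.88 0.74 0.09] w 7.4 q [1.850e-01 4.060e-01 3.180e-01 1.481e+00 1.000e-03 1.568e+00]
```

View pics/side_9.png

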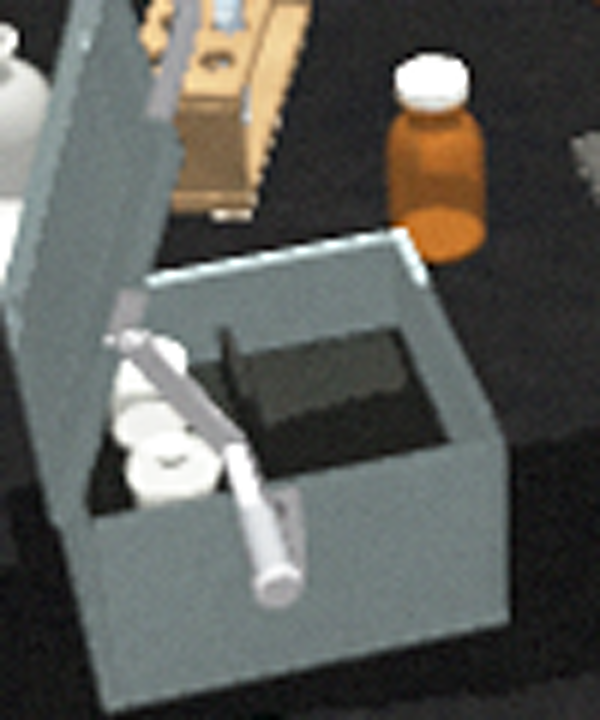

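Request:
step_arm([
  [255,[0,0.001,-0.0004],0],
  [255,[0,0,0],0],
  [255,[0,0,0],0],
])

```text
clock: 8.35
position: [0.5788, 0.1912, 0.2872]
ee_rot: [0.0, 0.638, 0.77, 0.001]
contact_force: [-3.7, 5.2, 3.8]
gripper_width: 0.0075
```

```bash
python3 -c "
from snap import *
print(knob((296.2,247.5)))
snap('10',{'side':(250,150,350,270)},6);st()"
```

```text
(array([ 25.8, 166. , 136.8]), 'r', np.float64(62.4), 'deg', np.float64(75.4))
t 8.4 case TCP mm [ 2.020e+01 -1.000e-01  2.871e+02] yaw 10.76 tilt [0.0009 0.0011] Fcase [-2.4  5.3  4.8] tq [0.9  0.87 0.09] w 7.7 q [1.850e-01 4.080e-01 3.220e-01 1.483e+00 1.000e-03 1.568e+00]
```

View pics/side_10.png

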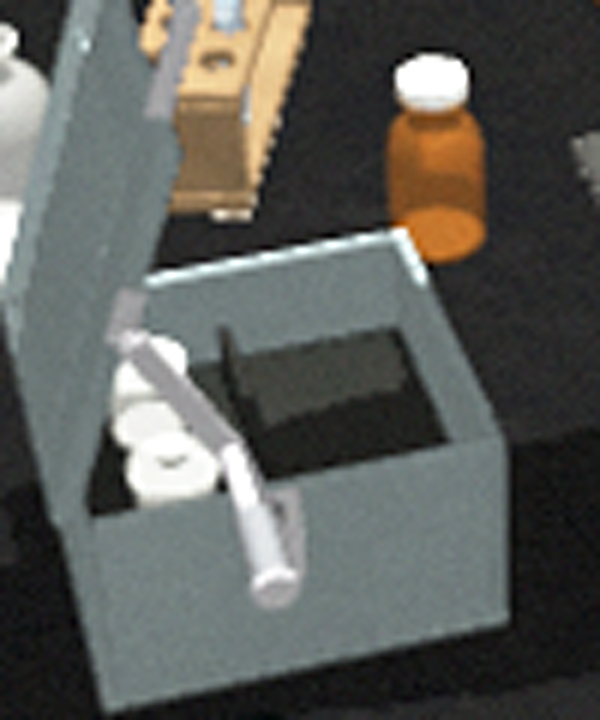

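Request:
step_arm([
  [255,[0,0.0014,-0.0006],0],
  [255,[0,0,0],0],
  [255,[0,0,0],0],
  [255,[0,0,0],0],
])

```text
clock: 8.8
position: [0.5803, 0.1915, 0.2876]
ee_rot: [-0.0, 0.638, 0.77, 0.001]
contact_force: [-2.5, 4.1, 2.7]
gripper_width: 0.0078
```

```bash
python3 -c "
from snap import *
snap('11',{'side':(250,150,350,270)},6);st()"
```

```text
t 8.85 case TCP mm [ 2.170e+01 -1.000e-01  2.877e+02] yaw 10.76 tilt [0.001  0.0011] Fcase [-2.   6.1  2.4] tq [0.9  0.72 0.06] w 7.3 q [1.850e-01 4.110e-01 3.280e-01 1.487e+00 1.000e-03 1.568e+00]
```

View pics/side_11.png

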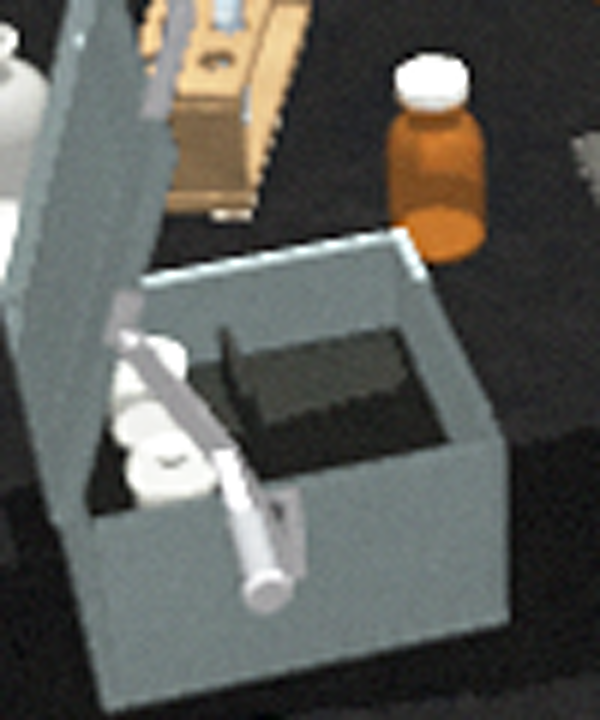

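Sleeve end at (268,590), still moving back and with low force. Another small step.

Request:
step_arm([
  [255,[0,0.0012,-0.0005],0],
  [255,[0,0,0],0],
  [255,[0,0,0],0],
  [255,[0,0,0],0],
])

```text
clock: 9.25
position: [0.5809, 0.1916, 0.2879]
ee_rot: [-0.0, 0.638, 0.77, 0.0]
contact_force: [-5.4, 4.1, 0.9]
gripper_width: 0.0078
```

```bash
python3 -c "
from snap import *
print(knob((268/6+250,590/6+150)))
snap('12',{'side':(250,150,350,270)},6);st()"
```

```text
(array([ 29.1, 166. , 135.4]), 'r', np.float64(61.9), 'deg', np.float64(72.0))
t 9.3 case TCP mm [ 2.230e+01 -1.000e-01  2.879e+02] yaw 10.76 tilt [-0.0004  0.0008] Fcase [-4.5  4.2  2.9] tq [0.78 1.28 0.07] w 7.7 q [1.850e-01 4.140e-01 3.330e-01 1.490e+00 1.000e-03 1.568e+00]
```

View pics/side_12.png

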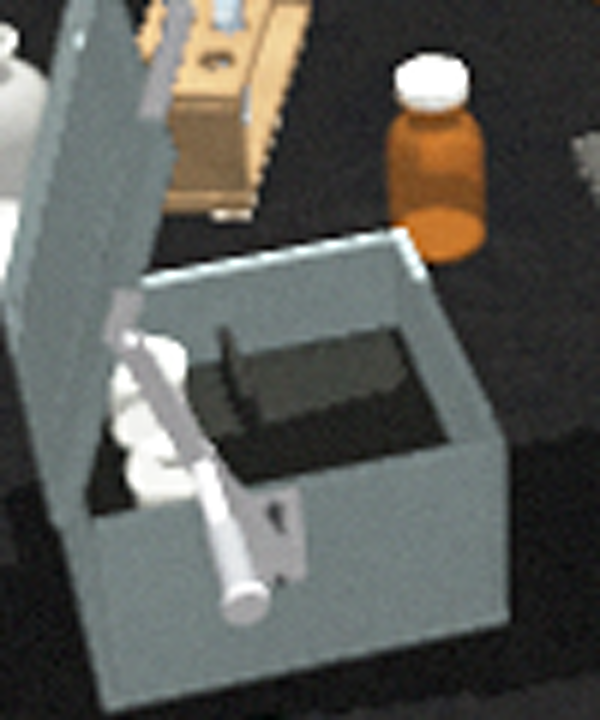

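```bash
python3 -c "
from snap import *
print(knob((245/6+250,604/6+150)))
snap('13',{'side':(250,150,350,270)},6);st()"
```

```text
(array([ 37.5, 166. , 131.1]), 'r', np.float64(61.1), 'deg', np.float64(63.3))
t 9.35 case TCP mm [ 22.3  -0.  287.9] yaw 10.77 tilt [-0.0004  0.0008] Fcase [-4.   4.5  1.6] tq [ 0.74  1.32 -0.  ] w 7.7 q [1.850e-01 4.140e-01 3.330e-01 1.490e+00 1.000e-03 1.568e+00]
```

View pics/side_13.png

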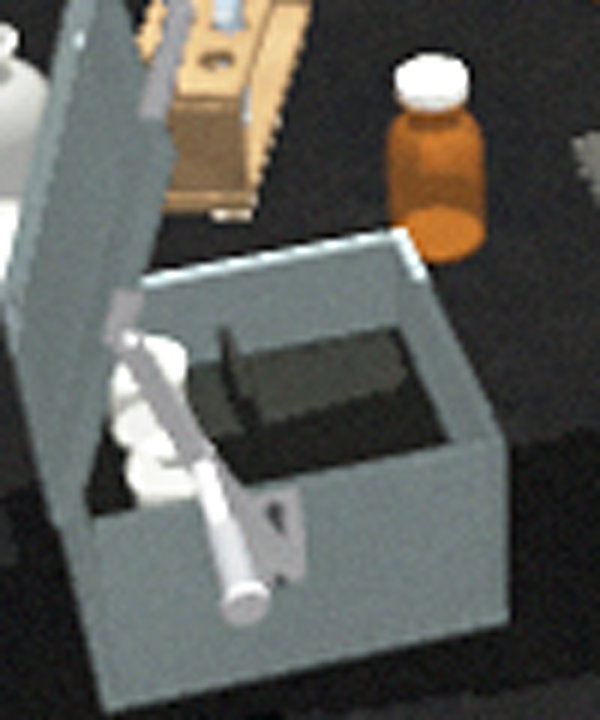

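The elbow snapped over to 63.3°, against a predicted lock of 63.8°, and is steady there. I'll ease off slightly and release.

Request:
step_arm([
  [255,[0,-0.0002,0],0],
  [230,[0,0,0],0],
  [215,[0,0,0],0],
  [200,[0,0,0],0],
  [185,[0,0,0],0],
  [170,[0,0,0],0],
  [150,[0,0,0],0],
  [150,[0,0,0],0],
])

```text
clock: 10.15
position: [0.5811, 0.1911, 0.2876]
ee_rot: [0.0, 0.638, 0.77, -0.0]
contact_force: [0.4, 1.0, 0.2]
gripper_width: 0.0352
```

```bash
python3 -c "
from snap import *
snap('14',{'side':(230,90,360,270)},4);st()"
```

```text
t 10.2 case TCP mm [ 22.4  -0.6 287.6] yaw 10.74 tilt [ 0.0001 -0.    ] Fcase [-0.2  0.6  0.2] tq [ 0.04 -0.03  0.08] w 35.5 q [ 0.185  0.414  0.332  1.489 -0.     1.568]
```

View pics/side_14.png

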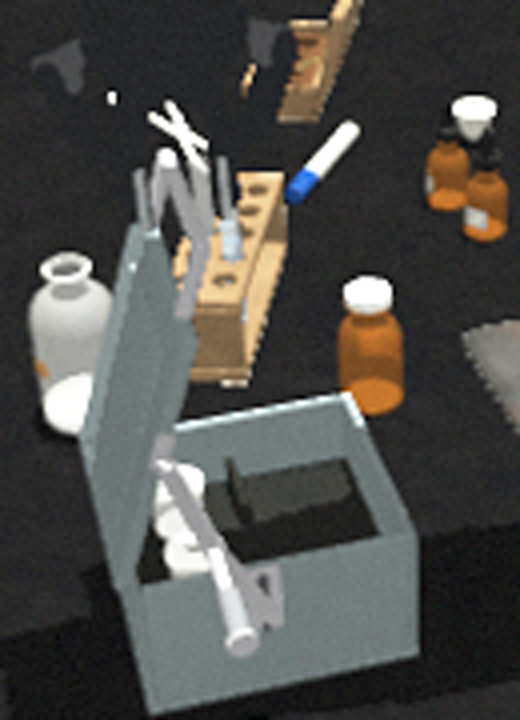

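Request:
step_arm([
  [150,[0,0,-0.03],0],
  [150,[0,0,-0.04],0],
  [140,[0,-0.01,-0.01],-8.5],
  [120,[0,0,0],-8.5],
  [100,[0,0,0],-8.5],
  [80,[0,0,0],-8.5],
  [80,[0,0,0],-8.5],
  [80,[0,0,0],-8.5],
  [80,[0,0,0],-8.5],
  [80,[0,0,0],-8.5],
  [80,[0,0,0],-8.5],
  [80,[0,0,0],-8.5],
  [80,[0,0,0],-5],
  [80,[0.026,0.026,0],0],
  [80,[0.027,0.026,0],0],
  [80,[0.027,0.026,0.01],0],
  [80,[0.027,0.026,0.02],0],
  [80,[0.027,0.026,0.02],0],
  [80,[0.027,0.025,0.02],0],
  [80,[0,0,0],0],
])

```text
clock: 12.2
position: [0.3802, 0.3125, 0.296]
ee_rot: [-0.002, -0.095, 0.995, -0.0]
contact_force: [0.6, -0.2, 1.5]
gripper_width: 0.0584
```

```bash
python3 -c "
from snap import *
snap('15',{'side':(230,140,430,290),'top':(220,150,350,280)},4);st()"
```

```text
t 12.3 case TCP mm [-149.1  154.8  297.7] yaw 100.83 tilt [ 0.0001 -0.0001] Fcase [ 0.4 -0.3 -0.3] tq [-0.01 -0.02  0.01] w 58.6 q [ 0.518  0.198  0.043  1.415 -0.     0.329]
```

View pics/side_15.png

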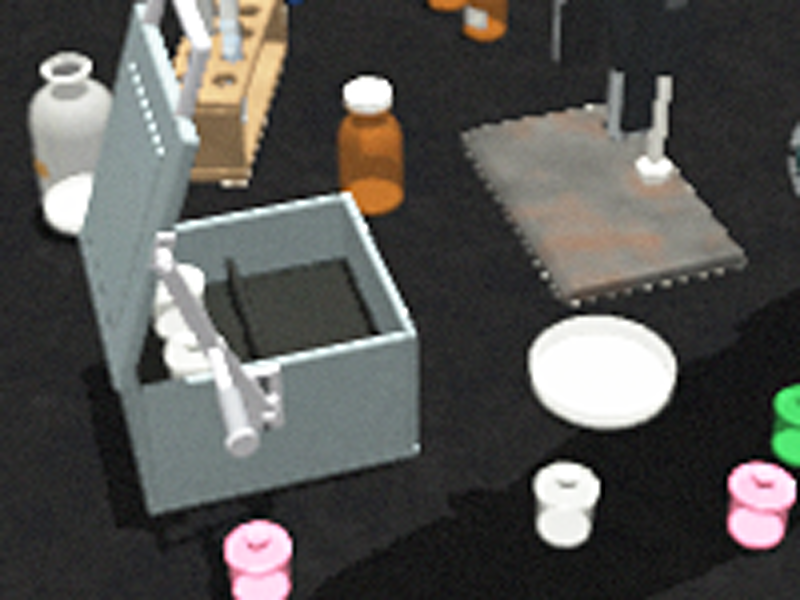

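```bash
python3 -c "
from h import *
a=cv2.imread('pics/side0.png')[235:290,340:400]; cv2.imwrite('pics/b_s.png',cv2.resize(a,None,fx=10,fy=10,interpolation=cv2.INTER_CUBIC))
a=cv2.imread('pics/top0.png')[215:250,240:280]; cv2.imwrite('pics/b_t.png',cv2.resize(a,None,fx=10,fy=10,interpolation=cv2.INTER_CUBIC))
t=np.linspace(0,2*np.pi,13)
for p in [(.383,.312)]:
  for z,r in((.047,.0185),(0,.016)):
    q=proj('side',[(p[0],p[1],z)])[0]; print('side',z,(q-[340,235])*10,(proj('top',[(p[0],p[1],z)])[0]-[240,215])*10)
"
```

```text
side 0.047 [316.52285793 213.44810224] [206.43352367 176.74983175]
side 0 [305.92166336 352.39132373] [235.08610466 177.84744691]
```

View pics/b_s.png

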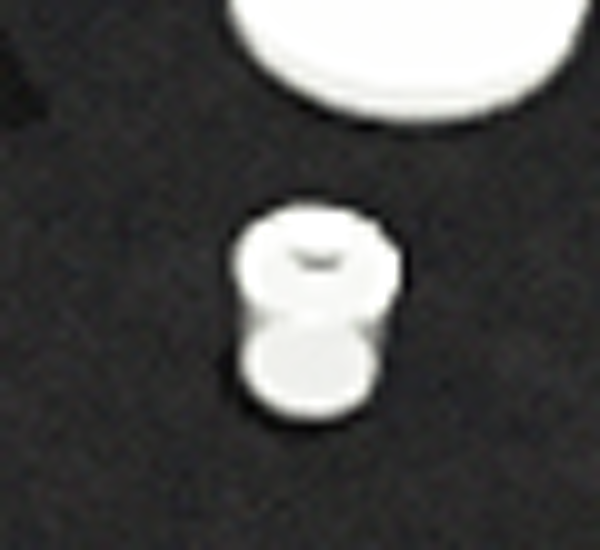

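View pics/b_t.png

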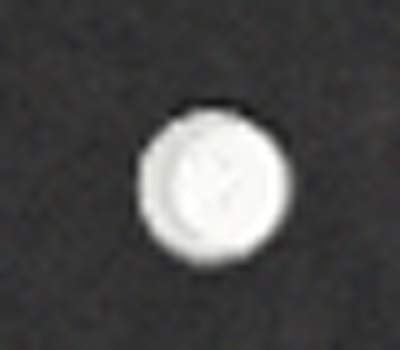

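The lid stands locked, with the sleeve end at crop (240,440). The bottle is at crop (567,505), so I'm descending on it.

Request:
step_arm([
  [80,[0.0015,0.001,0.03],0],
  [80,[0,0,0.045],0],
  [80,[0,0,0.045],0],
  [80,[0,0,0.045],0],
  [80,[0,0,0.04],0],
  [80,[0,0,0.03],0],
  [80,[0,0,0],0],
  [80,[0,0,0],0],
])

```text
clock: 13.1
position: [0.3837, 0.3122, 0.0635]
ee_rot: [0.0, -0.093, 0.996, 0.0]
contact_force: [-0.4, 0.2, 0.6]
gripper_width: 0.0586
```

```bash
python3 -c "
from snap import *
snap('16',{'side':(300,180,440,300)},5);st()"
```

```text
t 13.15 case TCP mm [-148.6  155.5   64.1] yaw 100.7 tilt [0.0018 0.0009] Fcase [0.6 0.3 0.7] tq [-0.03  0.   -0.02] w 58.8 q [ 0.518  0.328 -0.443  0.798 -0.     0.332]
```

View pics/side_16.png

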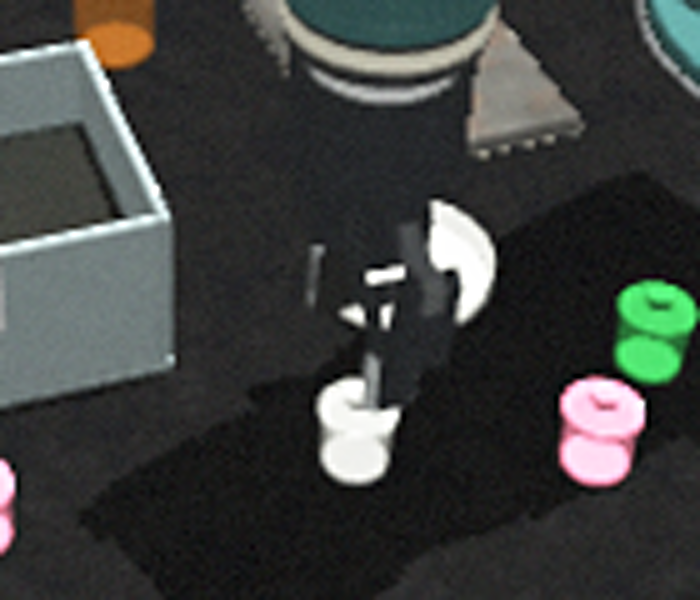

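```bash
python3 -c "
from h import *
P=(0.559,0.1875,0.1875)
for q in [(-.1486,.1555+.029,.068),(-.1486,.1555+.043,.068),(-.1486,.1555-.029,.068),(-.1596,.1555+.036,.068),(-.1376,.1555+.036,.068),(-.1376,.1555-.029,.068),(-.1596,.1555-.029,.068)]: print(q,(proj('side',c2w(q,P))-[300,180])*5)"
```

```text
(-0.1486, 0.1845, 0.068) [[382.85925699 394.86828593]]
(-0.1486, 0.1985, 0.068) [[394.92881791 417.16971902]]
(-0.1486, 0.1265, 0.068) [[335.80889004 307.93135276]]
(-0.1596, 0.1915, 0.068) [[412.08300407 400.58763478]]
(-0.1376, 0.1915, 0.068) [[365.51505402 411.34213796]]
(-0.1376, 0.1265, 0.068) [[313.58728431 312.8007124 ]]
(-0.1596, 0.1265, 0.068) [[357.92518185 303.08507027]]
```

The projected finger tips match the picture. Going down 50 mm and gripping.

Request:
step_arm([
  [80,[0.0015,0,0.015],0],
  [80,[0,0,0.02],0],
  [80,[0,0,0.015],0],
  [80,[0,0,0],0],
  [110,[0,0,0],0],
  [130,[0,0,0],0],
  [150,[0,0,0],0],
  [170,[0,0,0],0],
  [200,[0,0,0],0],
  [200,[0,0,0],0],
  [200,[0,0,0],0],
])

```text
clock: 14.25
position: [0.3823, 0.3125, 0.0141]
ee_rot: [0.001, -0.094, 0.996, 0.0]
contact_force: [-0.3, -1.3, 13.9]
gripper_width: 0.0338
```

```bash
python3 -c "
from snap import *
snap('17',{'side':(300,180,440,300)},5);st()"
```

```text
t 14.3 case TCP mm [-150.4  155.8   14. ] yaw 100.74 tilt [0.0027 0.0012] Fcase [-1.1 -1.2 13.4] tq [-0.34  0.09 -0.  ] w 33.8 q [ 0.52   0.384 -0.522  0.661 -0.     0.333]
```

View pics/side_17.png

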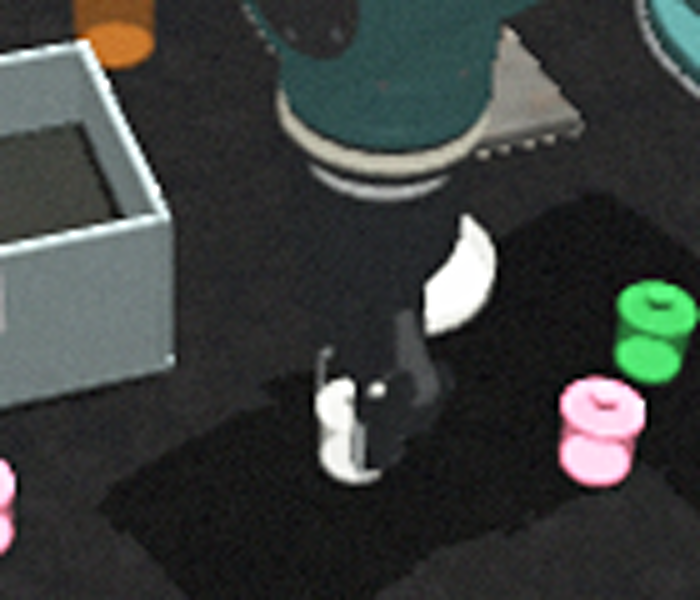

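Request:
step_arm([
  [200,[0,0,-0.005],0],
  [200,[0,0,-0.015],0],
  [200,[0,0,-0.03],0],
  [200,[0,0,-0.04],0],
  [200,[0,0,-0.04],0],
  [200,[0,0,-0.03],0],
  [200,[0,0,0],0],
])

```text
clock: 15.0
position: [0.3825, 0.3129, 0.1767]
ee_rot: [0.003, -0.094, 0.996, 0.001]
contact_force: [1.0, -0.8, -1.1]
gripper_width: 0.0333
```

```bash
python3 -c "
from snap import *
for z in (.3,.4,.5): print(z,w2c(atz('top',(302,150),z),POSE), w2c(atz('top',(303.5,148),z),POSE))
snap('18',{'side':(270,120,440,280)},4);st()"
```

```text
0.3 [-0.01237828  0.01291794  0.3       ] [-0.00898181  0.00944587  0.3       ]
0.4 [-0.03267349  0.00953199  0.4       ] [-0.02967956  0.00647141  0.4       ]
0.5 [-0.05296869  0.00614603  0.5       ] [-0.0503773   0.00349695  0.5       ]
t 15.05 case TCP mm [-150.7  155.8  174.5] yaw 100.74 tilt [0.0032 0.0019] Fcase [ 0.8  0.1 -0.9] tq [ 0.03 -0.   -0.02] w 33.5 q [ 0.52   0.232 -0.249  1.086  0.     0.333]
```

View pics/side_18.png

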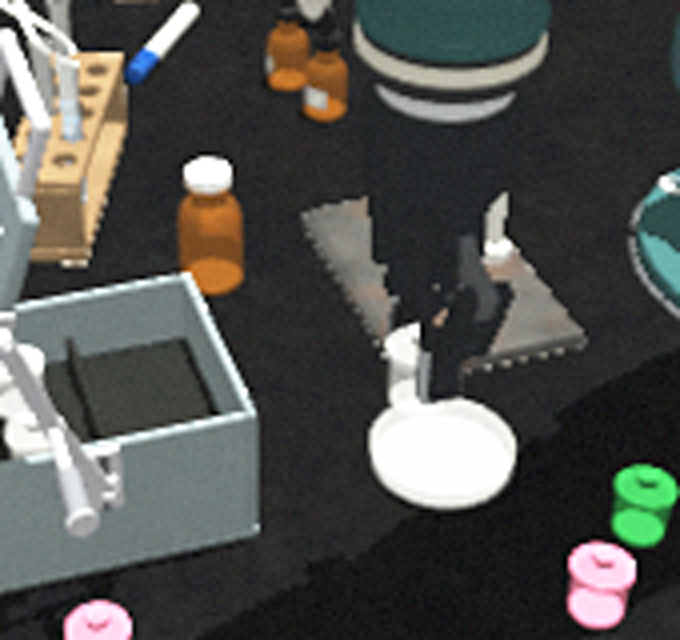

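The bottle is held upright, at crop (405,365), clear of the dish. Before entering under the leaning lid I'll check the wrist housing's clearance.

```bash
python3 -c "
from h import *
P=(0.559,0.1875,0.1875)
for z in (.15,.2,.25,.3,.35,.4,.45,.5): print(z,'at TCP pose15->', proj('side',c2w((-.1507,.1558,.1745+z-.1),P)).round(0),z-.1)
"
```

```text
0.15 at TCP pose15-> [[377. 195.]] 0.04999999999999999
0.2 at TCP pose15-> [[378. 175.]] 0.1
0.25 at TCP pose15-> [[380. 153.]] 0.15
0.3 at TCP pose15-> [[382. 129.]] 0.19999999999999998
0.35 at TCP pose15-> [[384. 103.]] 0.24999999999999997
0.4 at TCP pose15-> [[386.  75.]] 0.30000000000000004
0.45 at TCP pose15-> [[389.  44.]] 0.35
0.5 at TCP pose15-> [[391.   9.]] 0.4
```

View pics/side_18_raw.png

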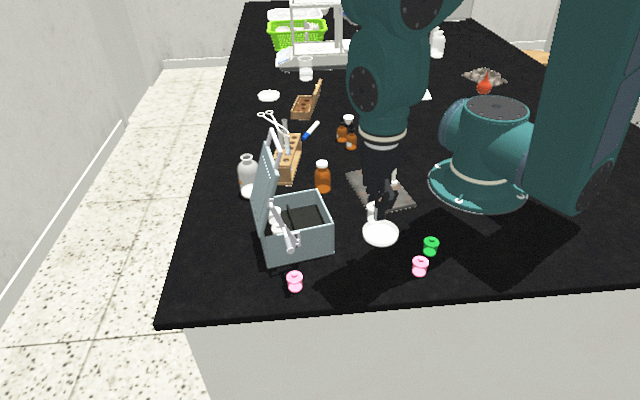

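View pics/side_5_raw.png

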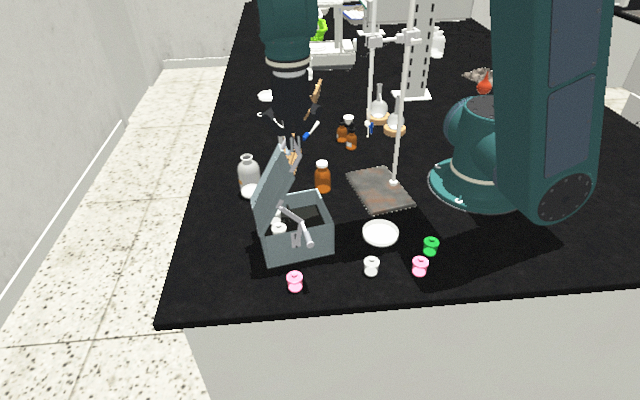

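View pics/side_3_raw.png

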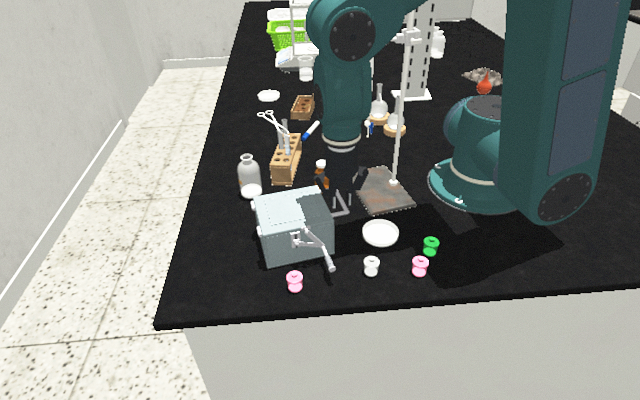

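View pics/top_2_raw.png

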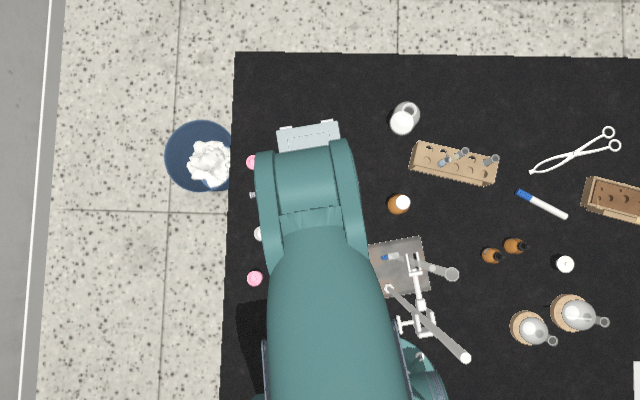

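```bash
python3 -c "
from h import *
P=(0.559,0.1875,0.1875)
c,_=ray('side',(0,0))
def fwd(uv,x0=-.1246,y=0.0):
    c,d=ray('side',uv); p0=w2c(c,P); v=w2c(c+d,P)-p0; p=p0+v*(y-p0[1])/v[1]; return np.round([(p[0]-x0)*1e3,p[2]*1e3-88.8])
for uv in [(321,130),(318,100),(314,75),(308,50),(306,30),(312,12)]: print(uv,'fwd,zoff (y=0)',fwd(uv),'(y=.05)',fwd(uv,y=.05))
for z in (.2,.25,.3,.35,.4): print(z,proj('side',c2w((-.1246,0,.0888+z),P)))
"
python3 -c "
import cv2
a=cv2.imread('pics/side_3_raw.png')[0:170,290:400]; cv2.imwrite('pics/w3.png',cv2.resize(a,None,fx=4,fy=3.5))"
```

```text
(321, 130) fwd,zoff (y=0) [ 46. 217.] (y=.05) [ 60. 245.]
(318, 100) fwd,zoff (y=0) [ 51. 287.] (y=.05) [ 64. 310.]
(314, 75) fwd,zoff (y=0) [ 58. 341.] (y=.05) [ 70. 360.]
(308, 50) fwd,zoff (y=0) [ 68. 390.] (y=.05) [ 80. 406.]
(306, 30) fwd,zoff (y=0) [ 70. 427.] (y=.05) [ 82. 440.]
(312, 12) fwd,zoff (y=0) [ 57. 456.] (y=.05) [ 70. 468.]
0.2 [[341.18000047 133.82100726]]
0.25 [[341.34694255 113.07634388]]
0.3 [[341.52619375  90.80211692]]
0.35 [[341.71916756  66.82268235]]
0.4 [[341.9275025   40.93443283]]
```

View pics/w3.png

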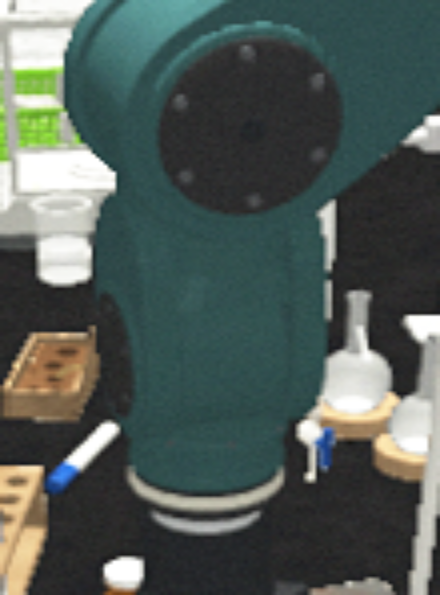

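Clearance is fine: the wrist cap reaches about 60 mm ahead of the tool axis, so with the tool at case x = -52 it stops short of the bar at x ≈ 22. Carrying the bottle in.

Request:
step_arm([
  [200,[0,-0.016,0],0],
  [200,[0,-0.03,0],0],
  [200,[0,-0.03,0],0],
  [200,[0,-0.03,0],0],
  [200,[-0.01,-0.03,0],0],
  [200,[-0.025,-0.02,0],0],
  [200,[-0.025,0,0.005],0],
  [200,[-0.02,0,0.01],0],
  [200,[-0.0187,0,0.015],0],
  [200,[0,0,0],0],
  [200,[0,0,0],0],
])

```text
clock: 16.15
position: [0.5062, 0.1769, 0.1416]
ee_rot: [-0.001, -0.094, 0.996, -0.0]
contact_force: [-0.4, -0.4, -0.9]
gripper_width: 0.0332
```

```bash
python3 -c "
from snap import *
snap('19',{'side':(230,60,380,260)},3);st()"
```

```text
t 16.2 case TCP mm [-53.8  -0.5 142.2] yaw 100.75 tilt [-0.0015 -0.0002] Fcase [-0.1 -0.3 -0.5] tq [-0.03  0.02 -0.  ] w 33.3 q [ 0.184  0.326 -0.205  1.041  0.    -0.003]
```

View pics/side_19.png

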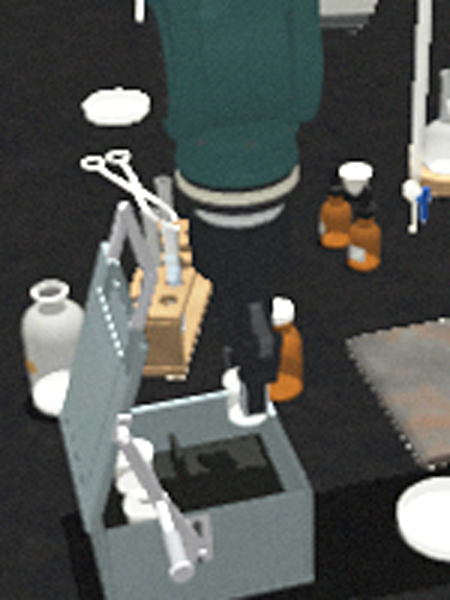

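Request:
step_arm([
  [200,[0,0,0.015],0],
  [200,[0,0,0.02],0],
  [200,[0,0,0.02],0],
  [200,[0,0,0.012],0],
  [200,[0,0,0.005],0],
  [200,[0,0,0],0],
  [200,[0,0,0],0],
])

```text
clock: 16.9
position: [0.5073, 0.1772, 0.0714]
ee_rot: [0.0, -0.094, 0.996, 0.0]
contact_force: [-0.2, 0.9, -0.4]
gripper_width: 0.0332
```

```bash
python3 -c "
from snap import *
snap('20',{'side':(230,60,380,260)},3);st()"
```

```text
t 16.95 case TCP mm [-52.6  -0.5  71.4] yaw 100.74 tilt [0.0012 0.0002] Fcase [-0.4 -0.3 -0.2] tq [0.05 0.01 0.05] w 33.4 q [ 0.184  0.383 -0.327  0.859 -0.    -0.003]
```

View pics/side_20.png

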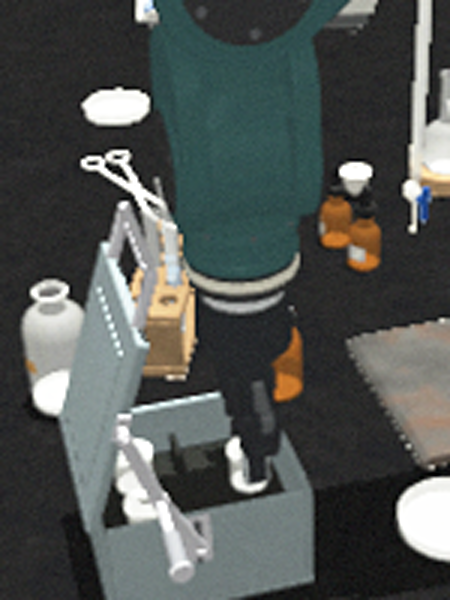

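Clear of the lid and handle, with the bottle over the bay floor at crop (248,470). Lowering in small steps until contact.

Request:
step_arm([
  [200,[0,0,0.002],0],
  [200,[0,0,0.002],0],
  [200,[0,0,0.001],0],
  [200,[0,0,0],0],
  [200,[0,0,0],0],
])

```text
clock: 17.45
position: [0.5071, 0.1771, 0.0656]
ee_rot: [-0.0, -0.094, 0.996, -0.0]
contact_force: [0.2, -0.1, -0.6]
gripper_width: 0.0339
```

Request:
step_arm([
  [200,[0,0,0.0007],0],
  [200,[0,0,0],0],
])

```text
clock: 17.65
position: [0.5071, 0.1771, 0.0648]
ee_rot: [-0.0, -0.094, 0.996, -0.0]
contact_force: [-0.2, 0.5, 0.3]
gripper_width: 0.0336
```

Request:
step_arm([
  [200,[0,0,0.0005],0],
  [200,[0,0,0],0],
])

```text
clock: 17.85
position: [0.5071, 0.1771, 0.0644]
ee_rot: [0.0, -0.094, 0.996, -0.0]
contact_force: [-0.3, -0.1, -0.3]
gripper_width: 0.0337
```

Request:
step_arm([
  [200,[0,0,0.0004],0],
  [200,[0,0,0],0],
])

```text
clock: 18.05
position: [0.5073, 0.1772, 0.0642]
ee_rot: [0.0, -0.094, 0.996, 0.0]
contact_force: [-1.3, 0.9, 3.7]
gripper_width: 0.0336
```

Request:
step_arm([
  [200,[0,0,0.0004],0],
  [200,[0,0,0],0],
])

```text
clock: 18.25
position: [0.5075, 0.1772, 0.0641]
ee_rot: [0.001, -0.094, 0.996, 0.0]
contact_force: [-1.4, -0.2, 8.5]
gripper_width: 0.034
```

Request:
step_arm([
  [200,[0,0,0.0004],0],
  [200,[0,0,0],0],
])

```text
clock: 18.45
position: [0.5077, 0.1773, 0.0641]
ee_rot: [0.001, -0.094, 0.996, 0.0]
contact_force: [-2.6, 0.4, 14.4]
gripper_width: 0.0338
```

Contact made. I'll ease the press off to about 3 N, then open.

Request:
step_arm([
  [200,[0,0,-0.0008],0],
  [200,[0,0,0],0],
  [165,[0,0,0],0],
  [150,[0,0,0],0],
  [140,[0,0,0],0],
  [125,[0,0,0],0],
  [110,[0,0,0],0],
  [110,[0,0,0],0],
])

```text
clock: 19.25
position: [0.507, 0.1771, 0.0639]
ee_rot: [-0.0, -0.094, 0.996, -0.0]
contact_force: [0.6, -0.2, -0.4]
gripper_width: 0.0486
```

```bash
python3 -c "
from snap import *
snap('21',{'side':(230,120,380,260)},5);st()"
```

```text
t 19.3 case TCP mm [-53.   -0.6  63.9] yaw 100.74 tilt [-0.0001 -0.    ] Fcase [-0.1  0.9  0.3] tq [-0.04  0.03  0.03] w 48.6 q [ 0.184  0.391 -0.338  0.842 -0.    -0.003]
```

View pics/side_21.png

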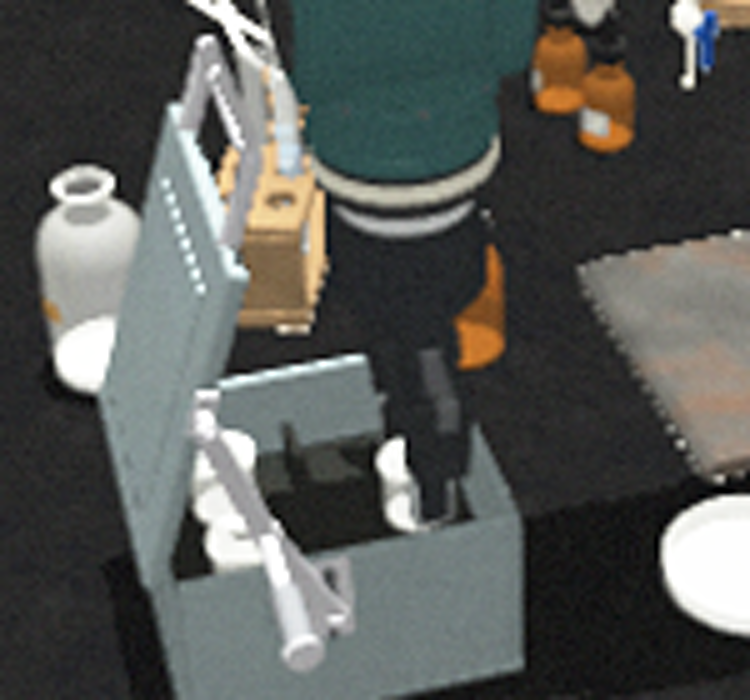

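Request:
step_arm([
  [110,[0,0,-0.008],0],
  [110,[0,0,-0.02],0],
  [110,[0,0,-0.035],0],
  [110,[0,0,-0.04],0],
  [110,[0.02,0,-0.03],0],
  [110,[0.04,0.01,0],0],
  [110,[0.03,0.03,0],0],
  [110,[0,0.04,0],0],
  [110,[0,0.04,0],0],
])

```text
clock: 20.2
position: [0.3954, 0.2791, 0.1982]
ee_rot: [0.001, -0.093, 0.996, 0.0]
contact_force: [0.7, 0.3, 0.1]
gripper_width: 0.0485
```

```bash
python3 -c "
from snap import *
snap('22',{'side':(230,130,380,270),'top':(230,90,380,230)},5);st()"
```

```text
t 20.3 case TCP mm [-143.3  122.8  197.7] yaw 100.95 tilt [0.0007 0.0012] Fcase [-0.5 -0.7 -0.2] tq [-0.04  0.07 -0.01] w 48.7 q [ 4.500e-01  2.080e-01 -2.170e-01  1.145e+00  1.000e-03  2.590e-01]
```

View pics/side_22.png

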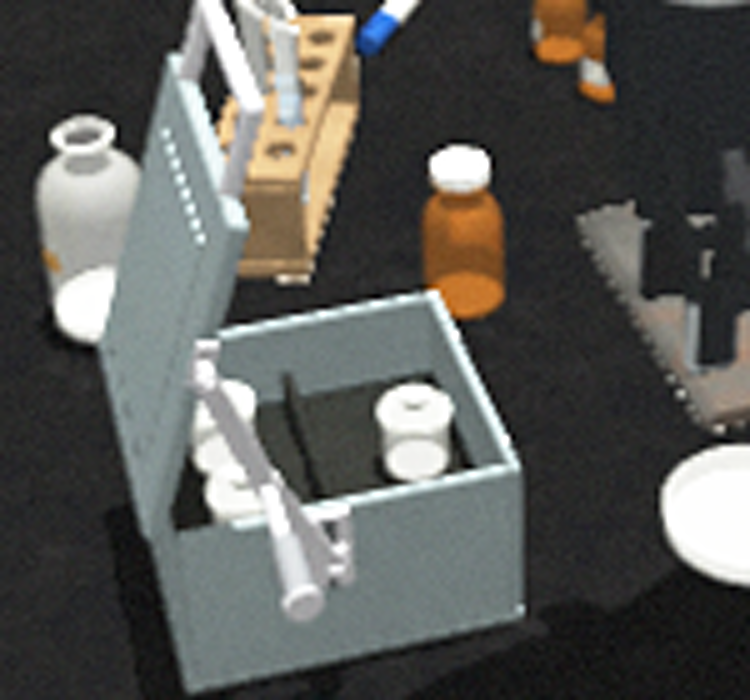

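View pics/top_22.png

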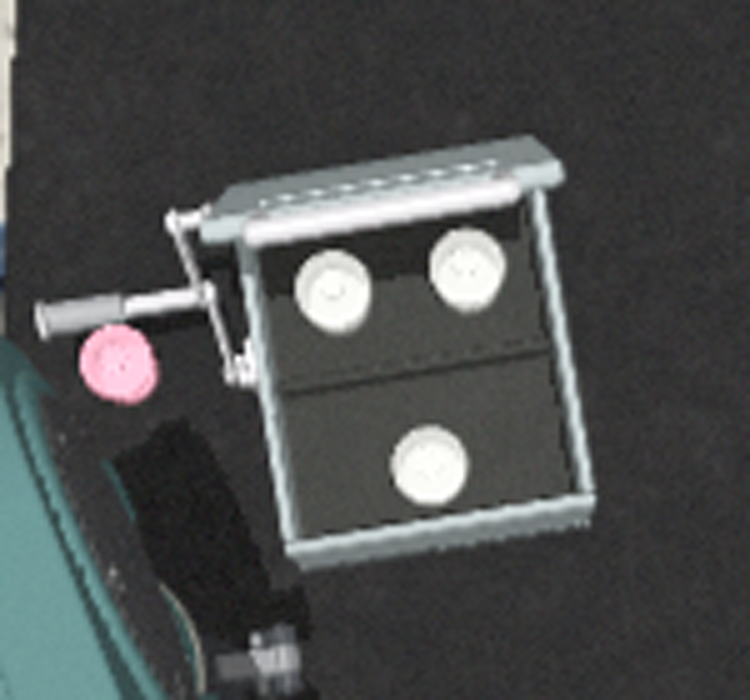

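```bash
python3 -c "
from h import *
P=(0.559,0.1875,0.1875)
tz=lambda u,v:np.array((u/5+230-.4,v/5+90-.4)); sz=lambda u,v:np.array((u/5+230-.4,v/5+130-.4))
for n,us,ut in(('end',sz(302,603),tz(42,320)),('inner',sz(284,550),tz(122,306)),('mid',sz(293,576),tz(81,313)),('elbow',sz(266,488),tz(207,293)),('U',sz(207,372),tz(175,222)),('foot',sz(345,560),tz(238,375))):
  p,r=tri(us,ut); c=w2c(p,P); d=c[[0,2]]-[.01,.0765]; print(n,np.round(c*1e3,1),r,np.round(np.hypot(*d)*1e3,1),np.round(np.degrees(np.arctan2(d[1],d[0])),1))
print('pink',w2c(atz('top',tz(119,363),.047),P),w2c(atz('side',(294,281),.02),P))
for x,z in ((.0389,.1348),(.036,.134)):
  print(x, (proj('top',c2w((x,.146,z),P))[0]-[230,90])*5,(proj('side',c2w((x,.146,z),P))[0]-[230,130])*5)
print('bottle',w2c(atz('top',tz(430,464),.097),P))
"
```

```text
end [ 38.4 166.6 133.1] [ 0.4  0.   0.1 -0.5] 63.3 63.4
inner [ 38.9 129.4 129.6] [ 0.2  0.   0.  -0.2] 60.5 61.4
mid [ 38.6 148.4 131.8] [ 0.3  0.   0.  -0.3] 62.3 62.6
elbow [ 38.4  89.2 130.6] [ 0.2  0.   0.  -0.2] 61.1 62.3
U [ 57.   90.7 201.5] [ 0.6  0.1  0.1 -0.7] 133.5 69.4
foot [ 6.5 86.4 75.3] [-0.4 -0.  -0.1  0.4] 3.7 -160.6
pink [0.02817041 0.14713022 0.047     ] [0.03488492 0.15144616 0.02      ]
0.0389 [ 83.06379756 306.80587664] [290.03959539 565.23381115]
0.036 [ 84.29127148 313.22379273] [296.94296857 565.18638671]
bottle [-0.05368213 -0.00017995  0.097     ]
```

The bottle stands in the front bay at case (-54, 0). The sleeve's middle is at about case (38.5, 147, 132), and a pink bottle stands beneath it with its top at z 47, which is clear. I'll turn the jaws and move above the sleeve, biased ahead so the rear finger touches first.

Request:
step_arm([
  [140,[0,0,0],8.5],
  [140,[0,0,0],8.5],
  [140,[0,0,0],8.5],
  [140,[0,0,0],8.5],
  [140,[0,0,0],8.5],
  [140,[0,0,0],8.5],
  [140,[0,0,0],8.5],
  [140,[0,0,0],8.5],
  [140,[0,0,0],8.5],
  [140,[0,0,0],8.5],
  [140,[0,0,0],5],
  [140,[0.004,0.025,0],0],
  [140,[0.004,0.035,0],0],
  [140,[0.004,0.035,0],0],
  [140,[0.004,0.035,0],0],
  [140,[0.004,0.03,0],0],
  [140,[0.004,0.018,0],0],
  [140,[0,0,0],0],
  [140,[0,0,0],0],
])

```text
clock: 22.2
position: [0.5666, 0.3345, 0.1969]
ee_rot: [-0.0, 0.638, 0.77, -0.0]
contact_force: [0.1, -0.8, -0.3]
gripper_width: 0.0388
```

```bash
python3 -c "
from snap import *
snap('23',{'side':(230,80,380,270)},4);st()"
```

```text
t 22.25 case TCP mm [ 34.5 143.1 197.2] yaw 10.74 tilt [-0.0003 -0.0001] Fcase [-0.5 -0.1 -0.9] tq [ 0.01 -0.01 -0.01] w 38.5 q [ 0.41   0.507  0.248  1.312 -0.     1.793]
```

View pics/side_23.png

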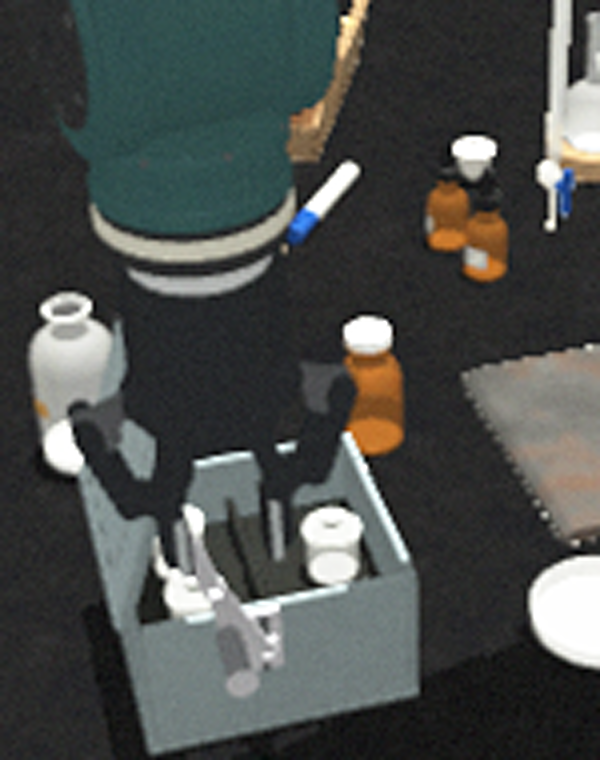

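Request:
step_arm([
  [140,[0.004,0.0005,0.02],0],
  [140,[0,0,0.025],0],
  [140,[0,0,0.02],0],
  [140,[0,0,0.016],0],
  [140,[0,0,0],0],
  [140,[0,0,0],0],
])

```text
clock: 22.85
position: [0.5661, 0.3388, 0.117]
ee_rot: [0.0, 0.638, 0.77, 0.0]
contact_force: [0.1, -0.3, 0.3]
gripper_width: 0.0382
```

```bash
python3 -c "
from snap import *
snap('24',{'side':(240,130,360,270),'top':(220,80,340,200)},5);st()"
```

```text
t 22.95 case TCP mm [ 35.8 147.5 117.4] yaw 10.75 tilt [0.0016 0.0007] Fcase [ 0.3 -0.4  0. ] tq [-0.02 -0.06 -0.04] w 38.6 q [ 0.416  0.542  0.091  1.118 -0.     1.799]
```

View pics/side_24.png

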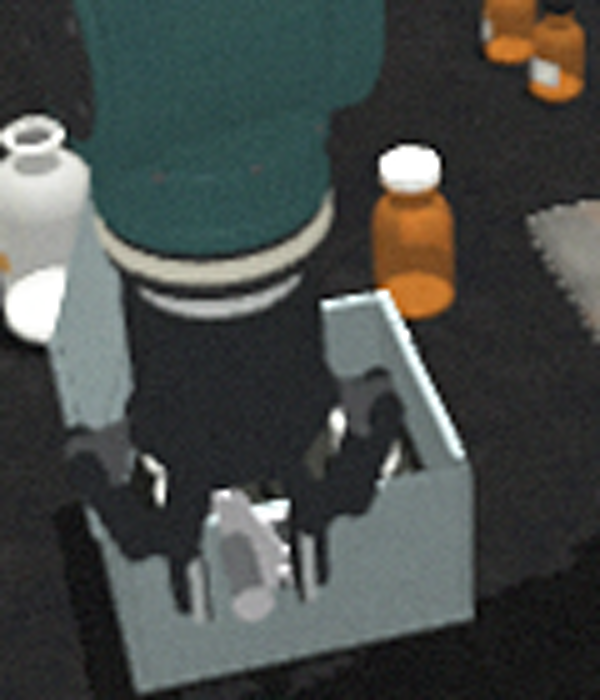

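Both fingers straddle the sleeve at (243,570), with pads at u 207 and 303, so the bias is ahead as wanted. Closing slowly.

Request:
step_arm([
  [165,[0,0.001,0],0],
  [180,[0,0,0],0],
  [190,[0,0,0],0],
  [198,[0,0,0],0],
  [204,[0,0,0],0],
  [209,[0,0,0],0],
  [213,[0,0,0],0],
  [213,[0,0,0],0],
])

```text
clock: 23.75
position: [0.5677, 0.3393, 0.1161]
ee_rot: [0.0, 0.638, 0.77, 0.0]
contact_force: [2.4, 1.2, -0.0]
gripper_width: 0.0141
```

Request:
step_arm([
  [217,[0,0,-0.0003],0],
  [220,[0,0,-0.0003],0],
  [220,[0,0,0],0],
])

```text
clock: 24.05
position: [0.5674, 0.3392, 0.1165]
ee_rot: [-0.0, 0.638, 0.77, -0.0]
contact_force: [1.3, 0.3, -1.6]
gripper_width: 0.0125
```

```bash
python3 -c "
from snap import *
snap('25',{'side':(240,130,360,270)},5);st()"
```

```text
t 24.1 case TCP mm [ 36.5 147.5 116.5] yaw 10.74 tilt [-0.0002 -0.0001] Fcase [ 1.1  0.7 -1.8] tq [ 0.14 -0.37  0.01] w 12.6 q [0.416 0.545 0.093 1.12  0.    1.799]
```

View pics/side_25.png

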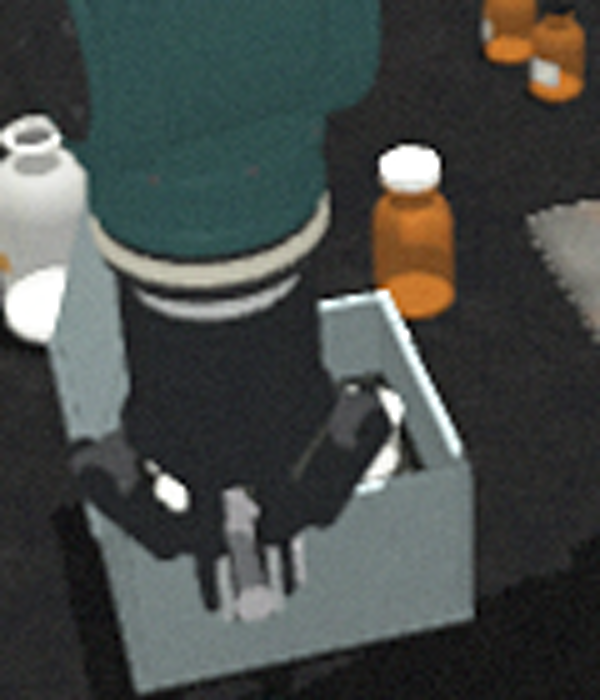

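Request:
step_arm([
  [228,[0,0,-0.0003],0],
  [238,[0,0,0],0],
  [238,[0,0,0],0],
])

```text
clock: 24.4
position: [0.5672, 0.3391, 0.1167]
ee_rot: [-0.0, 0.638, 0.77, -0.0]
contact_force: [0.7, -0.1, -3.9]
gripper_width: 0.0119
```

Request:
step_arm([
  [255,[0,0,-0.0003],0],
  [255,[0,0,0],0],
])

```text
clock: 24.6
position: [0.5671, 0.339, 0.1168]
ee_rot: [-0.0, 0.638, 0.77, -0.0]
contact_force: [-1.3, 0.7, -6.6]
gripper_width: 0.0122
```

```bash
python3 -c "
from snap import *
st()"
```

```text
t 24.6 case TCP mm [ 36.2 147.4 116.8] yaw 10.74 tilt [-0.001  -0.0003] Fcase [-1.1  0.9 -6.6] tq [0.02 0.1  0.01] w 12.2 q [0.416 0.545 0.094 1.121 0.    1.799]
```

```bash
python3 -c "
import numpy as np
p=np.radians(np.r_[66.4,np.arange(68.4,77,2),np.arange(79.4,212,3)])
x=65.5*np.cos(p);z=65.5*np.sin(p)
for i in range(1,len(p)): print(round(np.degrees(p[i]),1),round(x[i]-x[i-1],1),round(-(z[i]-z[i-1]),1),'cum',round(x[i]-x[0],1),round(z[i]-z[0],1))"
```

```text
68.4 -2.1 -0.9 cum -2.1 0.9
70.4 -2.1 -0.8 cum -4.3 1.7
72.4 -2.2 -0.7 cum -6.4 2.4
74.4 -2.2 -0.7 cum -8.6 3.1
76.4 -2.2 -0.6 cum -10.8 3.6
79.4 -3.4 -0.7 cum -14.2 4.4
82.4 -3.4 -0.5 cum -17.6 4.9
85.4 -3.4 -0.4 cum -21.0 5.3
88.4 -3.4 -0.2 cum -24.4 5.5
91.4 -3.4 -0.0 cum -27.8 5.5
94.4 -3.4 0.2 cum -31.2 5.3
97.4 -3.4 0.4 cum -34.7 4.9
100.4 -3.4 0.5 cum -38.0 4.4
103.4 -3.4 0.7 cum -41.4 3.7
106.4 -3.3 0.9 cum -44.7 2.8
109.4 -3.3 1.1 cum -48.0 1.8
112.4 -3.2 1.2 cum -51.2 0.5
115.4 -3.1 1.4 cum -54.3 -0.9
118.4 -3.1 1.6 cum -57.4 -2.4
121.4 -3.0 1.7 cum -60.3 -4.1
124.4 -2.9 1.9 cum -63.2 -6.0
127.4 -2.8 2.0 cum -66.0 -8.0
130.4 -2.7 2.2 cum -68.7 -10.1
133.4 -2.6 2.3 cum -71.2 -12.4
136.4 -2.4 2.4 cum -73.7 -14.9
139.4 -2.3 2.5 cum -76.0 -17.4
142.4 -2.2 2.7 cum -78.1 -20.1
145.4 -2.0 2.8 cum -80.1 -22.8
148.4 -1.9 2.9 cum -82.0 -25.7
151.4 -1.7 3.0 cum -83.7 -28.7
154.4 -1.6 3.1 cum -85.3 -31.7
157.4 -1.4 3.1 cum -86.7 -34.9
160.4 -1.2 3.2 cum -87.9 -38.0
163.4 -1.1 3.3 cum -89.0 -41.3
166.4 -0.9 3.3 cum -89.9 -44.6
169.4 -0.7 3.4 cum -90.6 -48.0
172.4 -0.5 3.4 cum -91.1 -51.4
175.4 -0.4 3.4 cum -91.5 -54.8
178.4 -0.2 3.4 cum -91.7 -58.2
181.4 -0.0 3.4 cum -91.7 -61.6
184.4 0.2 3.4 cum -91.5 -65.0
187.4 0.4 3.4 cum -91.2 -68.5
190.4 0.5 3.4 cum -90.6 -71.8
193.4 0.7 3.4 cum -89.9 -75.2
196.4 0.9 3.3 cum -89.1 -78.5
199.4 1.1 3.3 cum -88.0 -81.8
202.4 1.2 3.2 cum -86.8 -85.0
205.4 1.4 3.1 cum -85.4 -88.1
208.4 1.6 3.1 cum -83.8 -91.2
211.4 1.7 3.0 cum -82.1 -94.1
```

Request:
step_arm([
  [255,[0,-0.0021,-0.0005],0],
  [255,[0,-0.0022,-0.0008],0],
  [255,[0,-0.0022,-0.0007],0],
  [255,[0,-0.0022,-0.0006],0],
  [255,[0,0,0],0],
])

```text
clock: 25.1
position: [0.5585, 0.3375, 0.12]
ee_rot: [0.0, 0.638, 0.77, -0.0]
contact_force: [-0.6, -1.9, -4.4]
gripper_width: 0.0121
```

```bash
python3 -c "
from snap import *
snap('26',{'side':(240,130,360,270)},5);st()"
```

```text
t 25.15 case TCP mm [ 27.6 147.4 119.9] yaw 10.74 tilt [-0.0002 -0.0001] Fcase [-1.7 -0.6 -2.6] tq [-0.22  0.08 -0.05] w 11.7 q [ 0.419  0.529  0.074  1.116 -0.     1.802]
```

View pics/side_26.png

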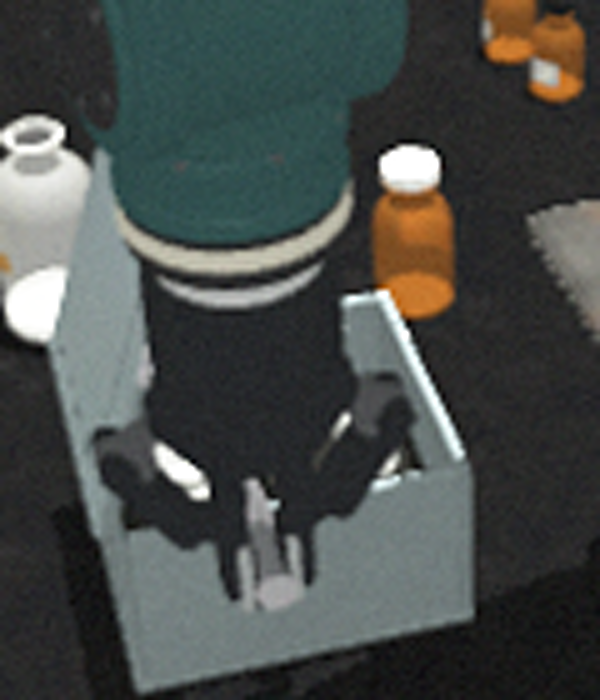

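The lock is broken towards the front, with the sleeve held at (277,585) and forces low. Following the arc.

Request:
step_arm([
  [255,[0,-0.0022,-0.0006],0],
  [255,[0,-0.0034,-0.0007],0],
  [255,[0,-0.0034,-0.0005],0],
  [255,[0,-0.0034,-0.0004],0],
  [255,[0,-0.0034,-0.0002],0],
  [255,[0,-0.0034,0],0],
  [255,[0,0,0],0],
])

```text
clock: 25.85
position: [0.5395, 0.3339, 0.1224]
ee_rot: [-0.0, 0.638, 0.77, -0.0]
contact_force: [-0.8, -2.3, 0.4]
gripper_width: 0.012
```

```bash
python3 -c "
from snap import *
st()"
```

```text
t 25.85 case TCP mm [  8.1 147.5 122.4] yaw 10.75 tilt [-0.0002 -0.0001] Fcase [-1.2 -2.1  0.4] tq [-0.35  0.21 -0.04] w 12.0 q [0.426 0.497 0.023 1.097 0.    1.809]
```

Request:
step_arm([
  [255,[0,-0.0034,0.0002],0],
  [255,[0,-0.0034,0.0004],0],
  [255,[0,-0.0034,0.0005],0],
  [255,[0,-0.0034,0.0007],0],
  [255,[0,-0.0033,0.0009],0],
  [255,[0,-0.0033,0.0011],0],
  [255,[0,-0.0032,0.0012],0],
  [255,[0,0,0],0],
])

```text
clock: 26.65
position: [0.5158, 0.3295, 0.117]
ee_rot: [-0.001, 0.638, 0.77, -0.001]
contact_force: [-5.1, -2.1, 4.5]
gripper_width: 0.0123
```

```bash
python3 -c "
from snap import *
snap('27',{'side':(230,60,380,270)},3);st()"
```

```text
t 26.7 case TCP mm [-15.8 147.6 116.9] yaw 10.75 tilt [-0.0016 -0.0002] Fcase [-6.  -0.8  5. ] tq [-0.32  0.98 -0.11] w 11.8 q [ 4.350e-01  4.650e-01 -5.000e-02  1.058e+00  1.000e-03  1.818e+00]
```

View pics/side_27.png

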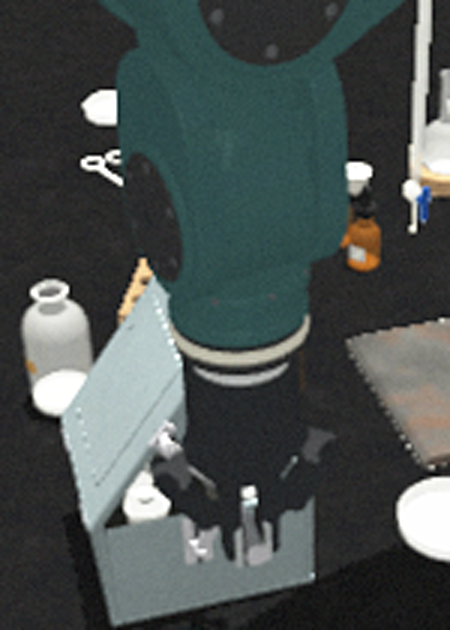

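Request:
step_arm([
  [255,[0,-0.0033,0.0012],0],
  [255,[0,-0.0032,0.0015],0],
  [255,[0,-0.003,0.0017],0],
  [255,[0,-0.0029,0.0019],0],
  [255,[0,-0.0028,0.002],0],
  [255,[0,-0.0027,0.0022],0],
  [255,[0,-0.0026,0.0023],0],
  [255,[0,0,0],0],
])

```text
clock: 27.5
position: [0.4961, 0.3256, 0.1038]
ee_rot: [-0.0, 0.638, 0.77, -0.001]
contact_force: [-5.4, -1.2, -2.3]
gripper_width: 0.0116
```

```bash
python3 -c "
from snap import *
st()"
```

```text
t 27.5 case TCP mm [-36.  147.4 103.8] yaw 10.75 tilt [-0.0012 -0.0004] Fcase [-5.6 -0.2 -2.3] tq [-0.15  0.93 -0.12] w 11.6 q [ 0.443  0.443 -0.125  1.004  0.     1.827]
```

Request:
step_arm([
  [255,[0,-0.0024,0.0024],0],
  [255,[0,-0.0023,0.0025],0],
  [255,[0,-0.0022,0.0027],0],
  [255,[0,-0.002,0.0028],0],
  [255,[0,-0.0019,0.0029],0],
  [255,[0,-0.0017,0.003],0],
  [255,[0,-0.0016,0.0031],0],
  [255,[0,0,0],0],
])

```text
clock: 28.3
position: [0.4825, 0.323, 0.0843]
ee_rot: [-0.0, 0.638, 0.77, -0.0]
contact_force: [-4.6, -1.1, -3.8]
gripper_width: 0.0119
```

```bash
python3 -c "
from snap import *
st()
snap('28',{'side':(230,60,380,270)},3)"
```

```text
t 28.3 case TCP mm [-49.9 147.4  84.3] yaw 10.75 tilt [-0.0009 -0.0004] Fcase [-4.7 -0.2 -3.8] tq [-0.09  0.83 -0.03] w 11.9 q [ 0.45   0.438 -0.192  0.941  0.     1.833]
```

View pics/side_28.png

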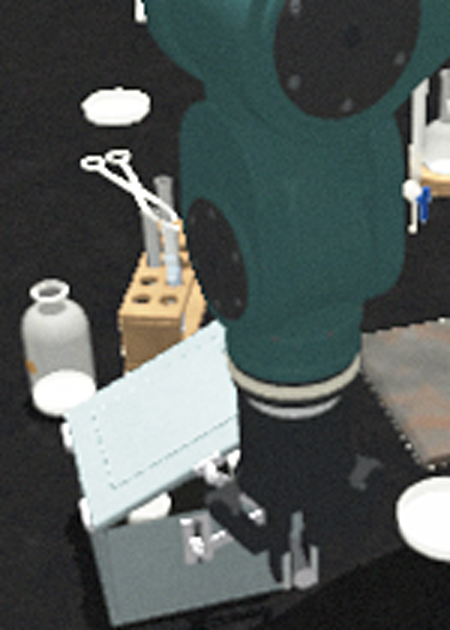

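Request:
step_arm([
  [255,[0,-0.0015,0.0031],0],
  [255,[0,-0.0013,0.0032],0],
  [255,[0,-0.0011,0.0033],0],
  [255,[0,-0.0009,0.0033],0],
  [255,[0,-0.0007,0.0034],0],
  [255,[0,-0.0005,0.0034],0],
  [255,[0,-0.0004,0.0034],0],
  [255,[0,0,0],0],
])

```text
clock: 29.15
position: [0.4768, 0.3219, 0.0614]
ee_rot: [0.0, 0.638, 0.77, -0.0]
contact_force: [-1.8, -2.4, -6.0]
gripper_width: 0.0119
```

```bash
python3 -c "
from snap import *
st()"
```

```text
t 29.15 case TCP mm [-55.7 147.4  61.4] yaw 10.74 tilt [-0.0001 -0.0002] Fcase [-2.3 -2.  -6. ] tq [-0.18  0.37 -0.04] w 11.9 q [ 0.452  0.45  -0.243  0.878 -0.     1.836]
```

Request:
step_arm([
  [255,[0,-0.0002,0.0034],0],
  [255,[0,0,0.0034],0],
  [255,[0,0.0002,0.0034],0],
  [255,[0,0.0004,0.0034],0],
  [255,[0,0.0005,0.0034],0],
  [255,[0,0,0],0],
])

```text
clock: 29.75
position: [0.4778, 0.3221, 0.0444]
ee_rot: [0.0, 0.638, 0.77, -0.0]
contact_force: [-0.3, -1.6, -5.7]
gripper_width: 0.0121
```

```bash
python3 -c "
from snap import *
st()
snap('29',{'side':(230,120,380,270)},4)"
```

```text
t 29.75 case TCP mm [-54.7 147.4  44.4] yaw 10.74 tilt [-0.0001 -0.0002] Fcase [-0.6 -1.6 -5.7] tq [-0.18  0.18 -0.02] w 12.1 q [ 0.452  0.467 -0.266  0.838 -0.     1.835]
```

View pics/side_29.png

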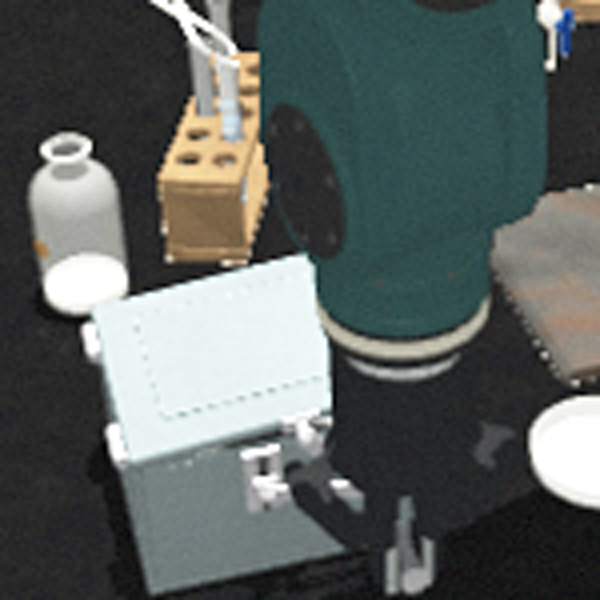

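Request:
step_arm([
  [255,[0,0.0006,0.003],0],
  [255,[0,0.0007,0.0025],0],
  [255,[0,0.0006,0.002],0],
  [255,[0,0,0],0],
])

```text
clock: 30.2
position: [0.4797, 0.3225, 0.0371]
ee_rot: [0.0, 0.638, 0.77, -0.0]
contact_force: [0.6, -1.3, -5.3]
gripper_width: 0.0119
```

Request:
step_arm([
  [255,[0,0.0003,0.001],0],
  [255,[0,0.0003,0.001],0],
  [255,[0,0,0],0],
])

```text
clock: 30.5
position: [0.4803, 0.3227, 0.0354]
ee_rot: [0.0, 0.638, 0.77, 0.0]
contact_force: [0.1, -1.6, -4.6]
gripper_width: 0.012
```

Request:
step_arm([
  [255,[0,0.0003,0.0008],0],
  [255,[0,0,0],0],
])

```text
clock: 30.7
position: [0.4805, 0.3227, 0.0346]
ee_rot: [0.0, 0.638, 0.77, 0.0]
contact_force: [1.1, -2.1, -4.4]
gripper_width: 0.012
```

Request:
step_arm([
  [255,[0,0.0003,0.0008],0],
  [255,[0,0,0],0],
])

```text
clock: 30.9
position: [0.4808, 0.3228, 0.0338]
ee_rot: [0.0, 0.638, 0.77, 0.0]
contact_force: [0.5, -2.3, -4.4]
gripper_width: 0.0118
```

Request:
step_arm([
  [255,[0,0.0002,0.0006],0],
  [255,[0,0,0],0],
])

```text
clock: 31.1
position: [0.481, 0.3228, 0.0332]
ee_rot: [0.0, 0.638, 0.77, 0.0]
contact_force: [1.3, -1.7, -3.7]
gripper_width: 0.0122
```

```bash
python3 -c "
from snap import *
st()
snap('30',{'side':(230,120,380,270)},4)"
```

```text
t 31.1 case TCP mm [-51.4 147.4  33.2] yaw 10.74 tilt [0.0002 0.    ] Fcase [ 1.  -1.9 -3.7] tq [-0.37 -0.27  0.07] w 12.2 q [ 0.45   0.482 -0.274  0.814 -0.     1.834]
```

View pics/side_30.png

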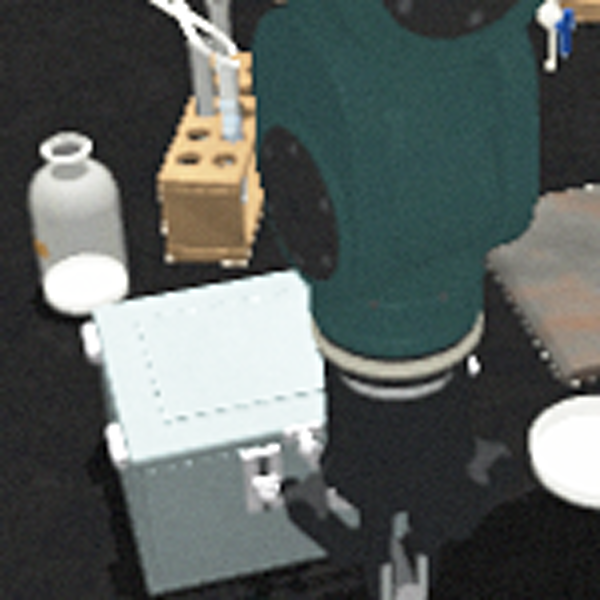

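Request:
step_arm([
  [255,[0,0.0003,0.0007],0],
  [255,[0,0,0],0],
])

```text
clock: 31.35
position: [0.4813, 0.3228, 0.0326]
ee_rot: [0.0, 0.638, 0.77, 0.0]
contact_force: [-0.4, -2.7, 0.0]
gripper_width: 0.0118
```

Request:
step_arm([
  [255,[0,0.0003,0.0007],0],
  [255,[0,0,0],0],
])

```text
clock: 31.55
position: [0.4815, 0.3228, 0.0321]
ee_rot: [0.0, 0.638, 0.77, 0.0]
contact_force: [-1.0, -3.4, 6.4]
gripper_width: 0.0116
```

Request:
step_arm([
  [255,[0,0.0003,0.0007],0],
  [255,[0,0,0],0],
])

```text
clock: 31.75
position: [0.4818, 0.3229, 0.0317]
ee_rot: [0.0, 0.638, 0.77, 0.0]
contact_force: [-3.4, -4.2, 10.2]
gripper_width: 0.0121
```

The lid has landed: the force reversed from -4 to +10 N. I'll ease back, then release.

Request:
step_arm([
  [255,[0,-0.0003,-0.0007],0],
  [255,[0,0,0],0],
])

```text
clock: 31.95
position: [0.4815, 0.3229, 0.0322]
ee_rot: [0.0, 0.638, 0.77, 0.0]
contact_force: [-1.0, -4.5, 5.5]
gripper_width: 0.012
```

```bash
python3 -c "
from snap import *
st()"
```

```text
t 31.95 case TCP mm [-50.9 147.5  32.2] yaw 10.74 tilt [0.0004 0.0001] Fcase [-1.8 -4.2  5.5] tq [-0.84  0.28 -0.08] w 12.0 q [ 0.45   0.484 -0.274  0.812 -0.     1.834]
```

Request:
step_arm([
  [245,[0,0,0],0],
  [230,[0,0,0],0],
  [218,[0,0,0],0],
  [205,[0,0,0],0],
  [190,[0,0,0],0],
  [170,[0,0,0],0],
  [150,[0,0,0],0],
  [140,[0,0,0],0],
  [140,[0,0,0],0],
])

```text
clock: 32.85
position: [0.4815, 0.3229, 0.0318]
ee_rot: [-0.0, 0.638, 0.77, 0.0]
contact_force: [0.8, 0.7, 0.6]
gripper_width: 0.0386
```

```bash
python3 -c "
from snap import *
st();snap('31',{'side':(230,150,380,280)},5)"
```

```text
t 32.85 case TCP mm [-50.9 147.5  31.8] yaw 10.75 tilt [-0.      0.0001] Fcase [0.9 0.5 0.6] tq [ 0.01  0.   -0.02] w 38.6 q [ 0.45   0.485 -0.274  0.812  0.     1.833]
```

View pics/side_31.png

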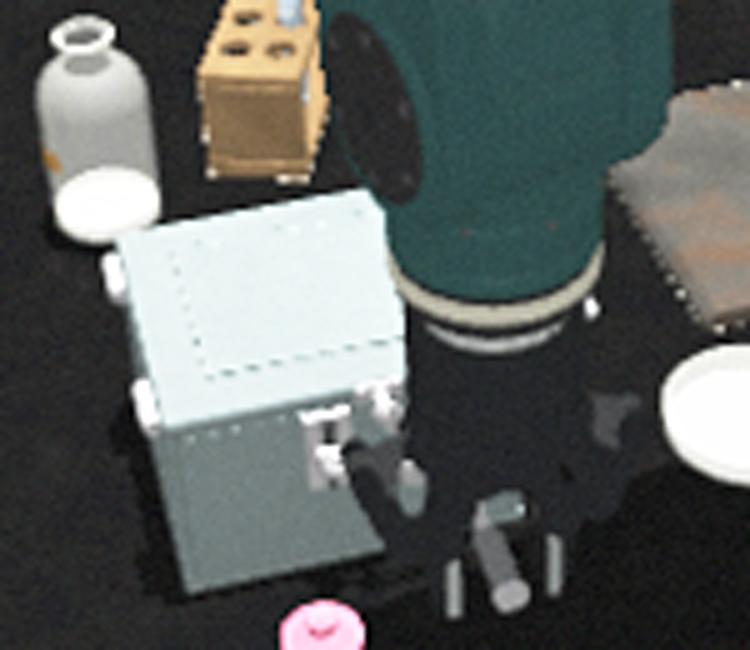

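Request:
step_arm([
  [140,[0,0,-0.01],0],
  [140,[0,0,-0.025],0],
  [140,[0,0,-0.04],0],
  [140,[0,0,-0.045],0],
  [140,[0,0,-0.045],0],
  [140,[0.02,-0.03,-0.03],0],
  [140,[0.03,-0.035,0],0],
  [140,[0.03,-0.035,0],0],
  [140,[0.03,-0.035,0],0],
  [140,[0.03,-0.035,0],0],
  [140,[0,0,0],0],
])

```text
clock: 34.0
position: [0.2843, 0.4304, 0.2279]
ee_rot: [-0.0, 0.636, 0.772, 0.0]
contact_force: [0.2, -0.7, -0.6]
gripper_width: 0.0385
```

```bash
python3 -c "
from snap import *
st();snap('32',{'side':(230,170,430,300),'top':(230,90,380,280)},4)
a=cv2.imread('pics/side0.png').astype(int);b=cv2.imread('pics/side_32_raw.png').astype(int)
d=np.abs(a-b).sum(2)[180:300,240:345]; print('side diff px>90 around case',[(x+240,y+180) for y,x in zip(*np.where(d>90))][:40])"
```

```text
t 34.0 case TCP mm [-224.6  289.9  227.9] yaw 11.01 tilt [-0.0003  0.0011] Fcase [ 0.1 -0.7 -0.6] tq [ 0.01 -0.03  0.03] w 38.5 q [ 8.290e-01  2.480e-01 -7.900e-02  1.243e+00  1.000e-03  2.207e+00]
side diff px>90 around case [(np.int64(330), np.int64(256)), (np.int64(330), np.int64(258)), (np.int64(330), np.int64(263))]
```

View pics/side_32.png

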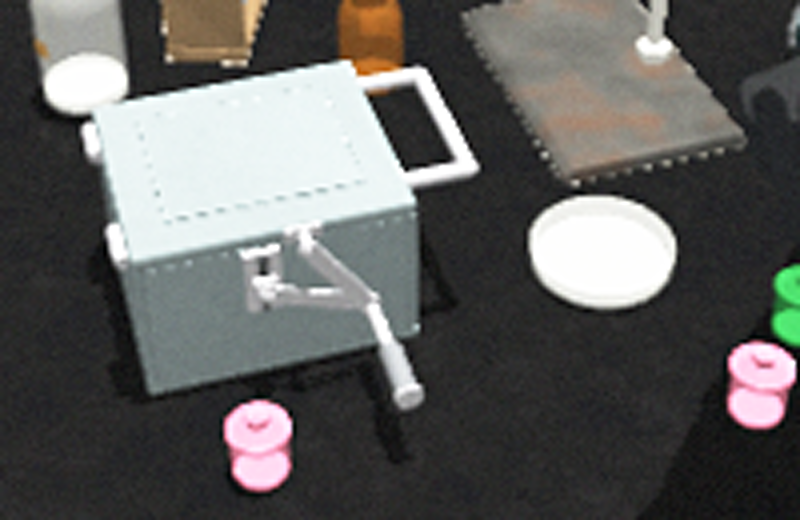

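View pics/top_32.png

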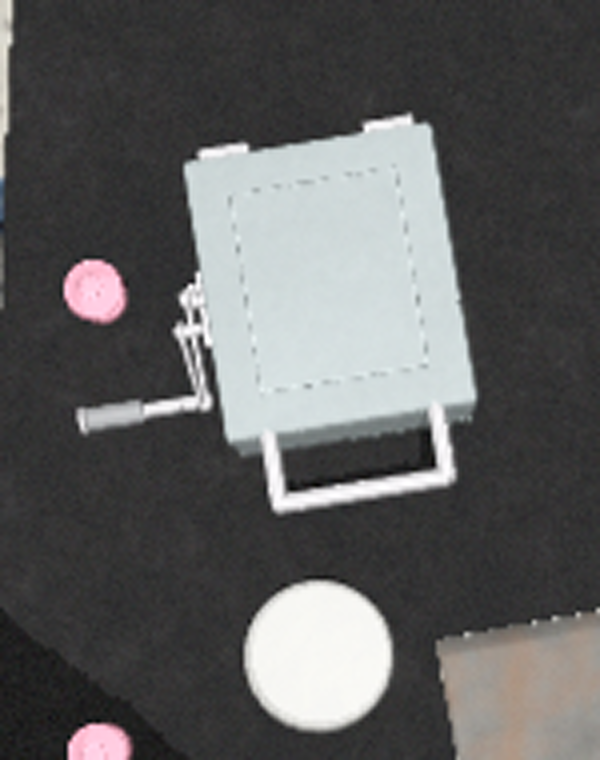

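The case, stay and handle match the first picture to the pixel: lid shut, sleeve end at (408,395). The dish and the pink, amber and other bottles are where they were. Handing in.

```bash
python3 -c "
from station import env
print(env.sign_off(), env.state()['clock'])"
```

```text
the job is handed in; nothing more can be done
the job is handed in; nothing more can be done
```

The job was handed in at about 34 s, with every stage done in the order asked. No verdict came back.

- **Lid up:** I raised it by the bar handle until the stay's elbow snapped over to 63.3° (predicted lock 63.8°). After I let go, the lid stood by itself.
- **Bottle:** it stands upright in the front bay at about case (-54, 0) mm. It was lowered in steps of under a millimetre. After first contact the press reached about 14 N before I eased it off and opened the fingers.
- **Lid down:** I gripped the sleeve, broke the joint towards the front and followed its arc with tool forces of about 7 N or less. The lid landed under control: the vertical force went from -4 N carried to +10 N. I eased that to about 5 N and released.

**Last checks:**
- The final pictures match the first ones around the case, stay and foot; only three pixels along the sleeve's edge changed noticeably. The lid is fully shut and I see no sign that the foot slipped.
- The dish and the neighbouring bottles are where they were, and the arm is clear of everything.

**What was not perfect:**
- While lifting, about 38 N built up along the hinge radius at 1.04 rad, because my arc was 2 mm too tight. I eased it within half a second, before the stay was straight.
- The bottle was not seen again after the lid was shut.

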